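# Zero the portion scale and load it with foil bars using sprung tongs

## Task

Take the stylus and push the portion scale's recessed red zero button fully in with it while the pan is still empty, then use the sprung tongs to carry every foil-wrapped bar from the cream tub into the scale's steel pan, set down (not dropped) flat on the pan floor, ridge up, none on top of another. The gripper itself must never touch a bar. Finish with the stylus seated upright in its white block and the tongs standing upright in their caddy, and leave the egg, the jar and the scraper alone.

Things in the scene. Friction and masses are not known exactly. Their poses are not given: they have to be found in the camera images.
- tub: fixed open cream tub, 250 (x) x 210 (y) mm outside, 40 mm high, walls and floor 5 mm; origin: centre of its underside on the table; may stand left or right of the middle (the scale is on the other side)
- bar1: copper foil-wrapped bar, about 50 g (some of the six may be absent): base 60 (x, long) x 44 (y) x 10 mm high, with a ridge on top, 46 (x) x 18 (y) mm, from 10 to 26 mm height; origin: centre of the underside, z up out of the ridge. Starts flat in the tub. Grip the ridge with the tongs across its 18 mm (bar y)
- bar2: dark pink foil-wrapped bar, about 50 g (some of the six may be absent): base 60 (x, long) x 44 (y) x 10 mm high, with a ridge on top, 46 (x) x 18 (y) mm, from 10 to 26 mm height; origin: centre of the underside, z up out of the ridge. Starts flat in the tub. Grip the ridge with the tongs across its 18 mm (bar y)
- bar3: copper foil-wrapped bar, about 50 g (some of the six may be absent): base 60 (x, long) x 44 (y) x 10 mm high, with a ridge on top, 46 (x) x 18 (y) mm, from 10 to 26 mm height; origin: centre of the underside, z up out of the ridge. Starts flat in the tub. Grip the ridge with the tongs across its 18 mm (bar y)
- bar4: dark pink foil-wrapped bar, about 50 g (some of the six may be absent): base 60 (x, long) x 44 (y) x 10 mm high, with a ridge on top, 46 (x) x 18 (y) mm, from 10 to 26 mm height; origin: centre of the underside, z up out of the ridge. Starts flat in the tub. Grip the ridge with the tongs across its 18 mm (bar y)
- bar5: copper foil-wrapped bar, about 50 g (some of the six may be absent): base 60 (x, long) x 44 (y) x 10 mm high, with a ridge on top, 46 (x) x 18 (y) mm, from 10 to 26 mm height; origin: centre of the underside, z up out of the ridge. Starts flat in the tub. Grip the ridge with the tongs across its 18 mm (bar y)
- bar6: dark pink foil-wrapped bar, about 50 g (some of the six may be absent): base 60 (x, long) x 44 (y) x 10 mm high, with a ridge on top, 46 (x) x 18 (y) mm, from 10 to 26 mm height; origin: centre of the underside, z up out of the ridge. Starts flat in the tub. Grip the ridge with the tongs across its 18 mm (bar y)
- scale: fixed grey portion scale, 300 (x) x 200 (y) x 45 mm high; origin: centre of its underside; its x axis points from the button end (nearer the robot) to the pan end. An unlettered display and the button are on the button end's top
- pan (a point): centre of the inner floor of the scale's steel pan (point axes = the scale's), 54 mm above the table; pan inside 182 (x) x 168 (y) mm, rim 18 mm above its floor
- zero_top (a point): centre of the unpressed red zero button's top, 33 mm above the table, at the bottom of a square 18 x 18 mm well (yellow frame round its mouth) whose mouth is the scale's top at 45 mm: the button is 12 mm below it; button 15 mm across. This point does not move with the button
- zero (a joint): travel of the zero button, m: 0 = out, 0.005 = fully in (straight down); spring 1.4 N at first, 4.9 N fully in
- stylus_block: fixed white block 70 x 70 x 75 mm high with a square vertical through hole 22 x 22 mm in the middle; origin: centre of its underside. Holds the stylus
- stylus: loose upright stylus, 70 g, 112 mm tall; origin: the centre of its tip's end, z up along it. Tip 7 mm across for 20 mm, shank 10 mm across up to 62 mm, black collar 34 mm across from 62 to 67 mm, yellow square handle 16 x 16 mm from 67 to 112 mm (sides along its x and y; grip at about 92 mm). In the block the collar rests on the block's top, so the origin is 13 mm above the table
- caddy: fixed dark open steel caddy 42 (x) x 96 (y) x 35 mm high, walls and floor 5 mm, inside 32 x 86 mm; origin: centre of its underside. Holds the tongs
- tongs: loose sprung tongs standing tips down in the caddy, 112 mm tall, 110 g; origin: midway between the open tips at their lower end, z up. Two steel arms at its +y and -y, 22 mm wide (x), 4 mm thick, hinged at 106 mm in a blue head 34 mm wide (102 to 112 mm). A blue grip pad on each arm's outside, 54 to 86 mm high: squeeze these together along y at 70 mm height; 52 mm over them when open
- tongs_tip (a point): midway between the tongs' tips (= body origin). Grip a bar's ridge with the tips just above the bar's base (this point 11 to 14 mm above the bar's underside). Tip gap 44 mm open, about 29 mm when squeezed to 46.5 mm over the pads (good for carrying them empty and for coming down over a ridge), 18 mm when squeezed to 42 mm
- jaw_l (a joint): how far each tongs arm is squeezed in (both move alike), rad: 0 = open, 0.133 = tips 18 mm apart and parallel, 0.2 = stop; springs back to 0. Squeeze needed at the pads: 4 N to begin, 12 N at 0.133 plus whatever is to press on the part (about 0.36 of the extra arrives at the tips)
- egg: bystander: brown chocolate egg 173 mm long, 110 mm across, on a cream foot, beyond the work; leave alone
- jar: bystander: amber jar 72 mm across, 100 mm high, red cap; leave alone
- scraper: bystander: spatula lying on the table; leave alone
Not all that is in view belongs to the job. Several things have the shape of the caddy; the one meant has the colours described above.

How it is judged:
By the outcome, as a careful person would: the job done as asked, in the order asked, and still so for the second after the job is handed in, with the robot touching nothing.
Of bar1, bar2, bar3, bar4, bar5, bar6 only 4 to 5 are there at a start; the rules pass over those that are not, and their reading is None.
At some moment in a run one of bar1, bar2, bar3, bar4, bar5, bar6 may be knocked a few centimetres aside while the robot is not near it.
It also fails if it takes over 192 s, if anything falls off the work surface, if the arm or the gripper's body presses on something with over 40 N, if the wrist force passes 120 N, or if a joint passes its speed limit or range.

## Robot

A 6-joint arm with a two-finger parallel gripper is mounted at the origin on the work surface. World frame = base frame: x ahead of the robot, y to its left, z up, the work surface at z = 0. Lengths are in m, angles in degrees, forces in N, time in s.
With the tool pointing down it reaches from about 0.4 to 0.825 m from the base axis. Payload 7 kg.
Tool frame: the origin (TCP) lies at the centre of the arm's flange, where the gripper is bolted on; the fingertips stand 178 mm ahead of it and the grasp point (between the pads) lies ahead of it (ctrl.grip_depth is the z of the grasp point in the tool frame, in m); z points along the fingers, x is the direction in which the jaws open and shut, and the axes are right-handed (so a half turn about z gives the same grasp; the last joint's range is limited). The gripper opens to 88 mm and grips with 3 to 60 N. Pads are 19 mm wide; open, the fingers measure 130 mm over their backs; the gripper's body (78 mm by 193 mm) begins 47 mm behind the grasp point.
Start: joints at [-50.071, 20.546, 0.682, 0, -70.136, -16.507], TCP at [0.268, -0.619, 0.405] pointing down, gripper open.
Joint ranges: [-176.03, 176.03], [-82.01, 121.73], [-58.28, 71.71], [-173.87, 95.51], [-174.79, -0.11], [-173.66, 173.66]. Speed limits (degrees/s): [136.94, 136.94, 172.46, 180, 180, 180].

## Interface

Orientations are given as [roll, pitch, yaw] about the fixed x, y, z axes, in that order (R = Rz(yaw) Ry(pitch) Rx(roll)).
In Python, from plant import ctrl gives the robot as it stands.
- The arm moves only by the tool carry_out, never from a script. Its arguments are lists of equal length, an entry for each row: "linear": the shift along the tool's x, y, z in cm, a list of three; "twist": the turn about the tool's z in degrees. In form: {"linear": [[tx, ty, tz], ...], "twist": [twist, ...]}. A call has 1 to 12 rows; each row is the pose to reach, as a shift and turn from the pose measured when the call began, along the tool's axes at that moment; what a row does not reach only later rows make up. A row lasts 1/12 s, in which the tool goes at most 41.7 mm and 7.16 degrees, less where a joint would pass 70% of its speed; a pose out of reach is approached as far as the arm can. A call with a gripper value outside its range is refused whole. "fingers" is the gripper's target within -1 to 1 (fully open at 1, half-way at 0, shut at -1), set as the call begins (left out, the last holds). The fingers move at their own pace and stop on an object; the grip force is fixed at half the most. Time passes only in rows, so rows that repeat a pose let the fingers close. It gives the time, the measured TCP pose, the force and the opening at its end, in the units of the state.
- ctrl.get_obs(): the state, without advancing time (a new reading comes with each control period).
- ctrl.snapshot(name): name is "scene" or "side" or "wrist"; returns the picture (384x512x3 uint8, blue, green, red); there is no depth.
- ctrl.camera_params(name): a dict with "fovy" (degrees; the focal length in pixels is half the picture's height over the tangent of half this angle, whatever the lens; pixels are square), "cx", "cy" (the principal point, pixels), "eye" and "rotation" of the camera in the world; the wrist camera has in their place "T_tool_cam" (4x4, takes a point from camera to tool coordinates, whose origin is the TCP and whose axes are the tool frame's). Camera axes: x right, y down, z forward; pixel columns grow to the right and rows downward; lengths in m; the calibration is good to about 2 mm. A picture is of the moment at which its call begins: read the wrist's pose just before it. camera_params takes no time and is no camera call.
- ctrl.close_job(): hands the job in, once; it reports no verdict.
The state is a dict: "clock": time; "joint_pos": joint angles; "qvel": joint speeds; "tau": joint torques, N m; "tool_pos": TCP position; "orientation": TCP orientation; "force": force on the tool from outside, world axes, zero at the start; "moment": the same for the moment, N m; "opening": finger opening in m.
Only numpy, scipy, OpenCV 4.12 (cv2) and the standard library are available. Lean on these libraries where they do the work, as an engineer would, in place of code of your own. Each camera call takes 0.05 s, during which the arm holds its last target.

## Working session

There is one attempt and no reset: what is moved stays moved. The work goes in short steps, Python scripts to look and compute and a tool call to move; the robot and the scene stay as the last step left them, time stands still between calls to the robot, and variables do not carry over. Pictures are saved under pics/ and viewed, and the job is handed in when it is done.

Besides the shell and the picture viewer there is one more tool, called after ">>>" as name(argument=value, ...) on one line, values as JSON. carry_out: Moves the arm, as the interface text tells. Its arguments: {"type":"object","properties":{"linear":{"type":"array","items":{"type":"array","items":{"type":"number"}}},"twist":{"type":"array","items":{"type":"number"}},"fingers":{"type":"number"}},"required":["linear","twist"]}

```bash
ls; mkdir -p pics
python3 - <<'E'
from plant import ctrl
import cv2
print(ctrl.get_obs(), ctrl.grip_depth)
for n in ("scene","side","wrist"):
    print(n, ctrl.camera_params(n))
    cv2.imwrite(f"pics/{n}0.png", ctrl.snapshot(n))
E
```

```text
pics
{'clock': 0.0, 'joint_pos': array([-5.00716461e+01,  2.05932007e+01,  6.35084974e-01, -2.07540954e-02,
       -7.01375632e+01, -1.65067815e+01]), 'qvel': array([ 0.02450052, -0.00671344,  0.12009898,  0.02000891,  0.00498296,
        0.0246946 ]), 'tau': array([ 1.91359875e-03, -5.82714272e+01,  2.93061680e+01,  6.99740097e+00,
        6.91430309e-03, -1.99353390e-04]), 'tool_pos': array([ 0.26823488, -0.61921015,  0.40371049]), 'orientation': array([-1.79991518e+02, -9.72794363e-02,  1.13414497e+02]), 'force': array([-0.74362511,  0.13555099,  0.48877289]), 'moment': array([ 0.01775225,  0.00083082, -0.01061986]), 'opening': 0.08753816699774844} 0.1593
scene {'fovy': 49.97517079304086, 'cx': 261.4797123125959, 'cy': 188.24529422239354, 'eye': array([1.40818843, 0.34901883, 1.01130154]), 'rotation': array([-133.75539162,    0.27513364,  113.1304576 ])}
side {'fovy': 48.09625482013444, 'cx': 253.68280707864676, 'cy': 199.20324850562446, 'eye': array([0.46401425, 1.04922925, 1.01839672]), 'rotation': array([-130.92307014,    0.38932252, -177.75114244])}
wrist {'fovy': 69.74446704710753, 'cx': 255.54407079321902, 'cy': 193.66664054638343, 'T_tool_cam': array([[ 9.99999554e-01, -4.63540017e-04, -8.22833302e-04,
        -6.21154649e-05],
       [ 6.84992041e-04,  9.55793960e-01,  2.94036454e-01,
        -7.83357213e-02],
       [ 6.50161437e-04, -2.94036887e-01,  9.55793851e-01,
         2.04651833e-02],
       [ 0.00000000e+00,  0.00000000e+00,  0.00000000e+00,
         1.00000000e+00]])}
```

View pics/scene0.png

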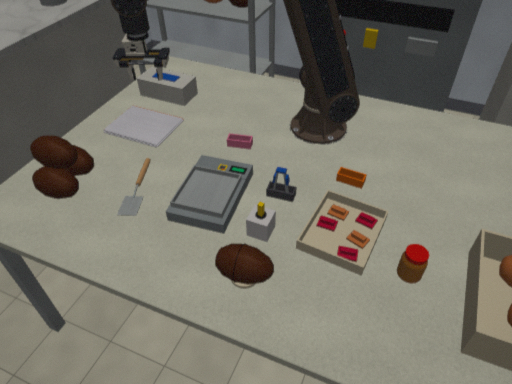

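View pics/side0.png

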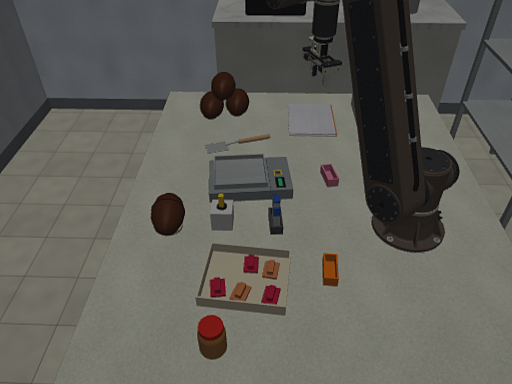

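View pics/wrist0.png

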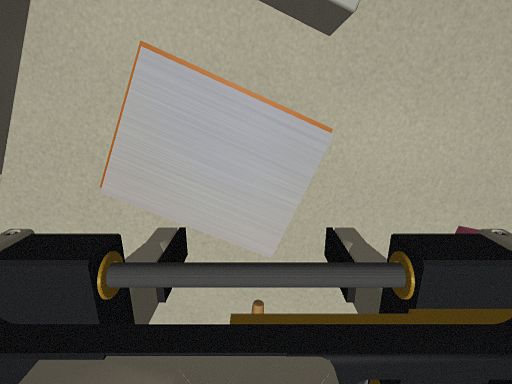

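```bash
cat > h.py <<'E'
import numpy as np, cv2
from scipy.spatial.transform import Rotation as R
from plant import ctrl
def cam(n, obs=None):
    p=ctrl.camera_params(n); f=192/np.tan(np.radians(p["fovy"]/2))
    K=np.array([[f,0,p["cx"]],[0,f,p["cy"]],[0,0,1]])
    if n=="wrist":
        obs=obs or ctrl.get_obs(); T=np.eye(4)
        T[:3,:3]=R.from_euler('xyz',obs["orientation"],degrees=True).as_matrix(); T[:3,3]=obs["tool_pos"]
        T=T@p["T_tool_cam"]; return K,T[:3,:3],T[:3,3]
    return K,R.from_euler('xyz',p["rotation"],degrees=True).as_matrix(),np.array(p["eye"])
def ray(c,uv):
    K,Rm,e=c; d=Rm@np.linalg.inv(K)@np.array([uv[0],uv[1],1.]); return e,d/np.linalg.norm(d)
def onz(c,uv,z):
    e,d=ray(c,uv); return e+d*(z-e[2])/d[2]
def proj(c,P):
    K,Rm,e=c; q=K@(Rm.T@(np.asarray(P,float)-e)); return q[:2]/q[2]
def shot(n,name=None):
    o=ctrl.get_obs(); c=cam(n,o); im=ctrl.snapshot(n)
    if name: cv2.imwrite(f"pics/{name}.png",im)
    return im,c
def blobs(im,lo,hi,amin=15):
    m=cv2.inRange(cv2.cvtColor(im,cv2.COLOR_BGR2HSV),np.array(lo),np.array(hi))
    n,l,s,ce=cv2.connectedComponentsWithStats(m)
    return m,[(ce[i],s[i]) for i in range(1,n) if s[i][4]>=amin]
def go(x,y,z,yaw=None,o=None):
    """needed tool-frame shift cm / twist for TCP target (flange)."""
    o=o or ctrl.get_obs(); M=R.from_euler('xyz',o["orientation"],degrees=True).as_matrix()
    d=M.T@(np.array([x,y,z])-o["tool_pos"])*100
    tw=None
    if yaw is not None:
        tw=-(yaw-o["orientation"][2]); tw=(tw+180)%360-180
    return np.round(d,2),tw
E
python3 - <<'E'
from h import *
for n in("scene","side"):
    im=cv2.imread(f"pics/{n}0.png"); c=cam(n)
    print(n, "base", proj(c,[0,0,0]))
    cv2.imwrite(f"pics/{n}0z.png",cv2.resize(im[120:300,140:420] if n=="scene" else im[140:340,180:380],None,fx=2.8,fy=2.8,interpolation=cv2.INTER_CUBIC))
    for nm,lo,hi,z in (("pink",(165,120,80),(178,255,255),.02),("orange",(5,120,100),(16,255,255),.02),("blue",(105,120,60),(125,255,255),.107),("yellow",(20,150,100),(32,255,255),.11),("green",(60,120,60),(90,255,255),.045)):
        for ce,s in blobs(im,lo,hi,8)[1]: print(nm,ce.round(1),s[4],onz(c,ce,z).round(3))
E
```

```text
scene base [317.83546337 126.25670448]
pink [237.2 140.2] 69 [ 0.242 -0.259  0.02 ]
pink [248.4 137.8] 12 [ 0.211 -0.224  0.02 ]
pink [245.7 145. ] 11 [ 0.257 -0.215  0.02 ]
pink [366.1 219.9] 170 [0.463 0.306 0.02 ]
pink [326.8 222.7] 172 [0.523 0.193 0.02 ]
pink [347.6 252.8] 197 [0.614 0.284 0.02 ]
orange [142.8 170.7] 72 [ 0.541 -0.498  0.02 ]
orange [351.3 174.7] 181 [0.268 0.208 0.02 ]
orange [337.9 211.7] 160 [0.463 0.213 0.02 ]
orange [357.9 238.5] 183 [0.549 0.3   0.02 ]
orange [508.2 263.4] 110 [0.47  0.725 0.02 ]
blue [155.3  75.1] 12 [ 0.054 -0.749  0.107]
blue [169.6  76.8] 82 [ 0.043 -0.682  0.107]
blue [279.2 171.7] 63 [ 0.446 -0.003  0.107]
blue [286.6 179.3] 25 [0.471 0.033 0.107]
yellow [371.3  29.7] 38 [-0.792  0.034  0.11 ]
yellow [225.  166.3] 9 [ 0.494 -0.179  0.11 ]
yellow [260.3 204.5] 28 [0.611 0.    0.11 ]
green [237.6 169.2] 47 [ 0.424 -0.169  0.045]
side base [406.24309949 226.64374627]
pink [333.6 170.6] 16 [ 0.217 -0.278  0.02 ]
pink [251.  263.1] 192 [0.513 0.194 0.02 ]
pink [217.3 286.5] 215 [0.605 0.284 0.02 ]
pink [270.7 294.1] 225 [0.452 0.306 0.02 ]
orange [330.2 267.4] 264 [0.275 0.203 0.02 ]
orange [270.5 268.5] 193 [0.453 0.213 0.02 ]
orange [240.1 291.1] 201 [0.539 0.298 0.02 ]
blue [276.1 197.5] 53 [ 0.439 -0.012  0.107]
blue [276.5 207.5] 12 [0.438 0.037 0.107]
blue [276.5 212.5] 36 [0.438 0.06  0.107]
yellow [220.3 195. ] 15 [ 0.621 -0.015  0.11 ]
green [279.9 181.6] 32 [ 0.424 -0.173  0.045]
```

Run:
```python
from h import *
print(go(.58,0.03,.42,90))
```

```text
(array([47.19, 54.41, -1.55]), np.float64(23.41629377395236))
```

>>> carry_out(linear=[[2,2.3,0],[4.5,5.2,-1.5],[7,8,-1.5],[9.5,11,-1.5],[12,14,-1.5],[15,17,-1.5],[17.5,20,-1.5],[20,23,-1.5],[22.5,26,-1.5],[25,29,-1.5],[27.5,32,-1.5],[30,35,-1.5]], twist=[2,4,7,10,13,16,19,22,23.4,23.4,23.4,23.4])

```text
clock: 1.15
tool_pos: [0.4705, -0.203, 0.4194]
orientation: [-180.0, -0.1, 90.0]
force: [0.2, -0.4, -0.3]
opening: 0.0878
```

Run:
```python
from h import *
print(go(.58,0.03,.42,90),ctrl.get_obs()["clock"])
```

```text
(array([23.29, 10.96, -0.03]), np.float64(0.01985341764572013)) 1.15
```

>>> carry_out(linear=[[3.5,1.6,0],[7,3.2,0],[10.5,4.8,0],[14,6.5,0],[17.5,8.2,0],[20.5,9.7,0],[22.5,10.6,0],[23.3,11,0],[23.3,11,0]], twist=[0,0,0,0,0,0,0,0,0])

```text
clock: 1.9
tool_pos: [0.581, 0.0318, 0.4189]
orientation: [-179.9, -0.1, 90.1]
force: [-1.0, 0.3, -0.8]
opening: 0.088
```

Run:
```python
from h import *
im,c=shot("wrist","w1"); print(ctrl.get_obs()["tool_pos"])
cv2.imwrite("pics/w1z.png",cv2.resize(im[:260],(800,406),interpolation=cv2.INTER_CUBIC))
```

```text
[0.5804464  0.0306192  0.41906232]
```

View pics/w1z.png

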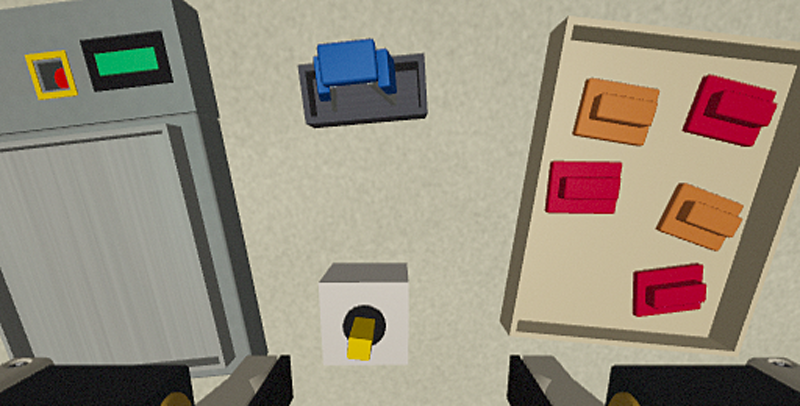

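```bash
cat > m1.py <<'E'
from h import *
im=cv2.imread("pics/w1.png"); o=ctrl.get_obs(); c=cam("wrist",o)
def rect(m,z,nm,roi):
    k=np.zeros_like(m); x0,y0,x1,y1=[int(v/1.5625) for v in roi]; k[y0:y1,x0:x1]=m[y0:y1,x0:x1]
    cs,_=cv2.findContours(k,cv2.RETR_EXTERNAL,cv2.CHAIN_APPROX_NONE)
    for q in cs:
        if cv2.contourArea(q)<25: continue
        P=np.array([onz(c,p[0]+0.0,z)[:2] for p in q])*1000
        r=cv2.minAreaRect(P.astype(np.float32)); print(nm,"c",np.round(r[0],1),"size",np.round(r[1],1),"ang",round(r[2],1))
hsv=cv2.cvtColor(im,cv2.COLOR_BGR2HSV)
M=lambda lo,hi:cv2.inRange(hsv,np.array(lo),np.array(hi))
rect(M((20,150,80),(35,255,255)),.045,"frame",(10,40,90,110))
rect(M((0,150,80),(8,255,255)),.033,"btn",(10,40,90,110))
rect(M((20,150,80),(35,255,255)),.125,"handle",(320,300,400,380))
rect(M((20,150,200),(35,255,255)),.125,"handletop?",(320,300,400,380))
rect(M((105,120,40),(125,255,255)),.117,"blue",(290,20,430,110))
rect(M((165,120,40),(178,255,255)),.015,"pink",(520,20,800,340))
rect(M((5,90,40),(18,255,255)),.015,"orange",(520,20,800,340))
for nm,z,pts in (("block",.075,[(320,282),(408,282),(408,364),(320,366)]),("caddy",.035,[(298,66),(425,54),(427,116),(308,127)]),
  ("head",.117,[(317,44),(371,38),(375,79),(321,87)]),("tubouter",.04,[(568,15),(800,49),(737,350),(500,333)]),("scaletopcorner",.045,[(172,-2),(218,118)]),("pan rim",.072,[(167,124),(224,361)]),("frame",.045,[(26,56),(70,50),(77,93),(34,99)])):
    P=np.array([onz(c,np.array(p)/1.5625-0.0,z)[:2] for p in pts])*1000
    print(nm,P.round(1).tolist(),"mean",P.mean(0).round(1))
E
python3 m1.py
python3 - <<'E'
import cv2
im=cv2.imread("pics/w1.png")
cv2.imwrite("pics/a.png",cv2.resize(im[0:100,180:290],None,fx=7,fy=6,interpolation=cv2.INTER_CUBIC))
cv2.imwrite("pics/b.png",cv2.resize(im[160:240,180:290],None,fx=7,fy=7,interpolation=cv2.INTER_CUBIC))
E
```

```text
frame c [ 434.5 -226.7] size [30.3 30.7] ang 6.0
btn c [ 434.  -229.2] size [14.1  8.7] ang 2.9
handle c [611.5   4.4] size [16.1 30.8] ang 82.2
handletop? c [619.1   3. ] size [14.9 15. ] ang 82.3
blue c [445.1   4.5] size [29.8 46.9] ang 5.8
pink c [607.2 280.7] size [43.4 66. ] ang 7.8
pink c [516.  189.5] size [41.7 61.5] ang 0.1
pink c [455.6 303.6] size [67.5 43.6] ang 78.1
orange c [541.2 296.6] size [69.2 44. ] ang 71.1
orange c [455.8 208.6] size [63.1 44.4] ang 81.4
block [[584.5, -30.3], [584.4, 37.9], [654.0, 38.4], [655.8, -34.0]] mean [619.7   3. ]
caddy [[426.3, -45.6], [418.2, 50.3], [461.1, 52.7], [469.2, -40.6]] mean [443.7   4.2]
head [[432.0, -16.5], [428.9, 14.7], [450.2, 16.7], [454.5, -15.4]] mean [ 4.414e+02 -1.000e-01]
tubouter [[394.1, 153.1], [415.8, 326.9], [656.3, 335.9], [640.1, 121.0]] mean [526.6 234.2]
scaletopcorner [[385.5, -129.5], [463.8, -106.6]] mean [ 424.7 -118.1]
pan rim [[470.7, -132.5], [652.8, -113.9]] mean [ 561.7 -123.2]
frame [[422.1, -241.8], [418.1, -208.8], [446.6, -209.9], [450.8, -243.1]] mean [ 434.4 -225.9]
```

View pics/a.png

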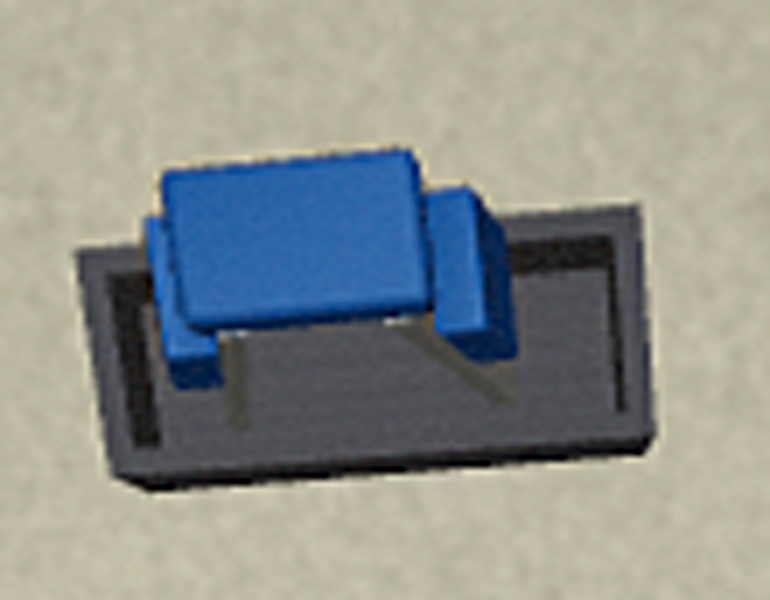

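View pics/b.png

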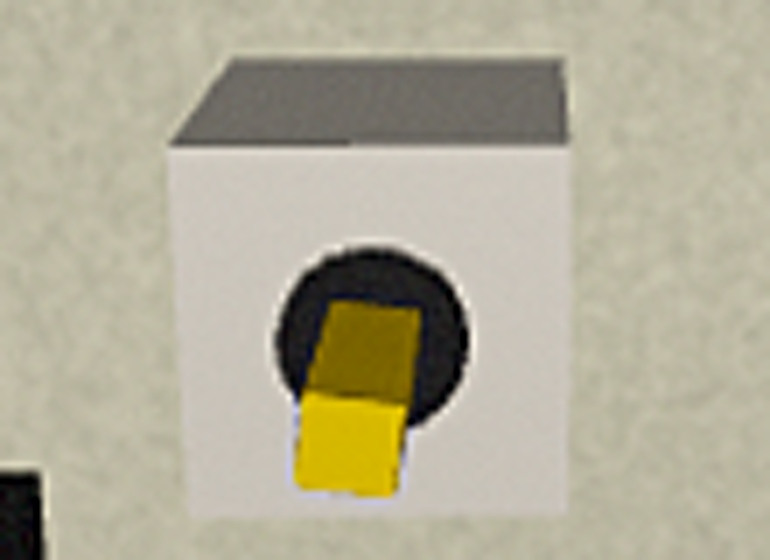

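Run:
```python
from h import *
print("egg",onz(cam("side"),(168,214),.07),onz(cam("scene"),(245,263),.07), "edges",onz(cam("side"),(186,214),.07))
for z in (.36,.2643): print(go(.619,.003,z,82.3))
print(ctrl.get_obs()["orientation"])
```

```text
egg [0.7882633  0.03826025 0.07      ] [0.79979817 0.0344358  0.07      ] edges [0.72982258 0.03639325 0.07      ]
(array([-2.77,  3.86,  5.9 ]), np.float64(7.792542433171462))
(array([-2.78,  3.87, 15.47]), np.float64(7.792542433171462))
[-1.79917015e+02 -4.90228465e-02  9.00925424e+01]
```

>>> carry_out(linear=[[-1.4,2,1.5],[-2.8,3.9,4],[-2.8,3.9,7],[-2.8,3.9,9.5],[-2.8,3.9,11.5],[-2.8,3.9,13],[-2.8,3.9,14],[-2.8,3.9,15],[-2.8,3.9,15.5],[-2.8,3.9,15.5]], twist=[3.5,7,7.8,7.8,7.8,7.8,7.8,7.8,7.8,7.8])

```text
clock: 2.78
tool_pos: [0.6189, 0.0024, 0.2633]
orientation: [-179.9, -0.0, 82.3]
force: [0.3, 0.3, -0.3]
opening: 0.0875
```

>>> carry_out(linear=[[0,0,0],[0,0,0],[0,0,0],[0,0,0],[0,0,0],[0,0,0]], twist=[0,0,0,0,0,0], fingers=-1)

```text
clock: 3.28
tool_pos: [0.619, 0.0025, 0.2637]
orientation: [-179.9, -0.0, 82.3]
force: [-0.9, -0.5, -0.5]
opening: 0.0531
```

>>> carry_out(linear=[[0,0,0],[0,0,0],[0,0,0],[0,0,0],[0,0,0],[0,0,0],[0,0,0],[0,0,0]], twist=[0,0,0,0,0,0,0,0])

```text
clock: 3.95
tool_pos: [0.619, 0.0025, 0.2636]
orientation: [-179.9, -0.0, 82.3]
force: [0.1, 0.3, 0.8]
opening: 0.0159
```

Run:
```python
from h import *
print(ctrl.get_obs()["opening"])
for z in (.36,): print(go(.619,.0025,z,82.3), go(.4345,-.2263,.33,96))
```

```text
0.015879094500148006
(array([ 0.01, -0.02, -9.64]), np.float64(-0.0270044216810561)) (array([-25.15, -15.22,  -6.62]), np.float64(-13.727004421681045))
```

>>> carry_out(linear=[[0,0,-1],[0,0,-3],[0,0,-5.5],[0,0,-8],[-0.5,-0.3,-9.5],[-2,-1.2,-9.6],[-4.5,-2.7,-9.6],[-8,-4.8,-9.6],[-11,-6.6,-9.6],[-14,-8.5,-9.6],[-17,-10.3,-9.6],[-20,-12.1,-9.6]], twist=[0,0,0,0,0,0,0,0,0,0,0,0])

```text
clock: 4.95
tool_pos: [0.4704, -0.1807, 0.36]
orientation: [-179.9, -0.0, 82.3]
force: [0.4, 0.7, -1.0]
opening: 0.0161
```

Run:
```python
from h import *
print(go(.4345,-.2263,.325))
```

```text
(array([-5.  , -2.94,  3.5 ]), None)
```

>>> carry_out(linear=[[-2,-1.2,1],[-3.8,-2.2,2],[-4.7,-2.7,3],[-5,-2.9,3.5],[-5,-2.9,3.5],[-5,-2.9,3.5]], twist=[0,0,0,0,0,0])

```text
clock: 5.45
tool_pos: [0.4353, -0.2262, 0.325]
orientation: [-179.9, -0.0, 82.3]
force: [1.2, -0.2, -0.2]
opening: 0.016
```

Run:
```python
from h import *
print(ctrl.get_obs()["tool_pos"])
im,c=shot("wrist","w2")
cv2.imwrite("pics/w2z.png",cv2.resize(im[60:320,100:400],None,fx=2.6,fy=2.3,interpolation=cv2.INTER_CUBIC))
```

```text
[ 0.43525603 -0.22617795  0.32496344]
```

View pics/w2z.png

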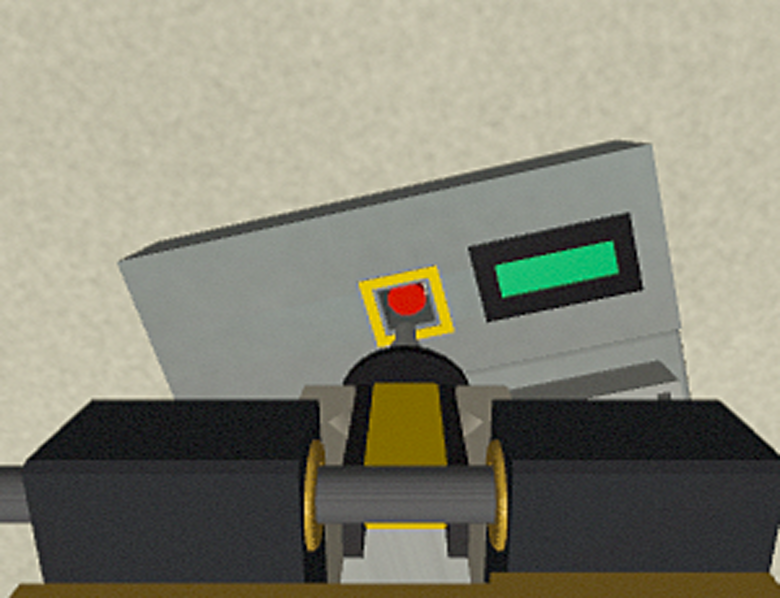

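```bash
python3 - <<'E'
from h import *
im=cv2.imread("pics/w2.png"); c=cam("wrist"); o=ctrl.get_obs()
m,b=blobs(im,(20,150,80),(35,255,255),40)
pts=[(359,282),(438,265),(454,332),(380,346)]
P=np.array([onz(c,(100+x/2.6,60+y/2.3),.045) for x,y in pts]); print("frame",P.round(4).tolist(),P.mean(0).round(4))
print("btn",[onz(c,ce,.033).round(4) for ce,s in blobs(im,(0,150,80),(8,255,255))[1]])
t=o["tool_pos"]; print("tip proj", [( (proj(c,[t[0],t[1],z])-[100,60])*[2.6,2.3]).round(0) for z in (t[2]-.2506,t[2]-.2506+.02,t[2]-.2506+.062)])
e=c[2]
E
python3 - <<'E'
import cv2
im=cv2.imread("pics/w2.png"); cv2.imwrite("pics/w2y.png",cv2.resize(im[165:245,215:295],None,fx=7,fy=7,interpolation=cv2.INTER_CUBIC))
E
```

```text
frame [[0.4233, -0.2409, 0.045], [0.4199, -0.2106, 0.045], [0.4503, -0.2082, 0.045], [0.4529, -0.2373, 0.045]] [ 0.4366 -0.2242  0.045 ]
btn [array([ 0.4363, -0.2249,  0.033 ])]
tip proj [array([403., 328.]), array([402., 346.]), array([402., 397.])]
```

View pics/w2y.png

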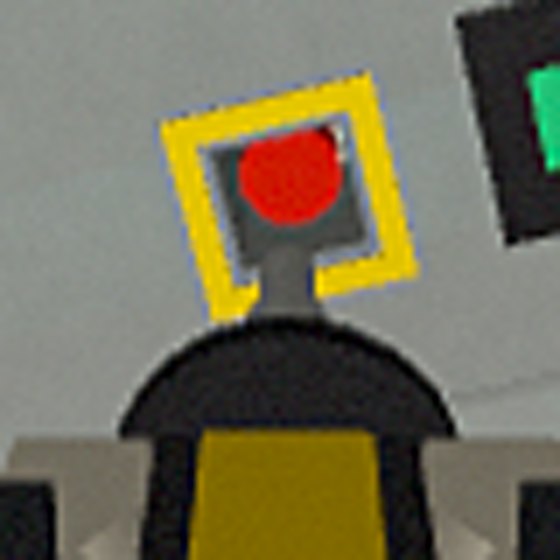

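Run:
```python
from h import *
print(go(.4363,-.2248,.2786))
```

```text
(array([0.12, 0.06, 4.67]), None)
```

>>> carry_out(linear=[[0.12,0.06,0.5],[0.12,0.06,1.2],[0.12,0.06,2],[0.12,0.06,2.8],[0.12,0.06,3.5],[0.12,0.06,4],[0.12,0.06,4.3],[0.12,0.06,4.5],[0.12,0.06,4.6],[0.12,0.06,4.65],[0.12,0.06,4.65]], twist=[0,0,0,0,0,0,0,0,0,0,0])

```text
clock: 6.42
tool_pos: [0.4361, -0.2249, 0.279]
orientation: [-179.9, -0.0, 82.3]
force: [-1.9, 0.6, 4.9]
opening: 0.0161
```

Run:
```python
from h import *
print(ctrl.get_obs()["tool_pos"],ctrl.get_obs()["force"],ctrl.get_obs()["force"])
im,c=shot("wrist","w3")
cv2.imwrite("pics/w3z.png",cv2.resize(im[165:245,195:315],None,fx=6,fy=6,interpolation=cv2.INTER_CUBIC))
```

```text
[ 0.43612947 -0.22486721  0.27898546] [-1.91483046  0.64308847  4.93018493] [-1.91483046  0.64308847  4.93018493]
```

View pics/w3z.png

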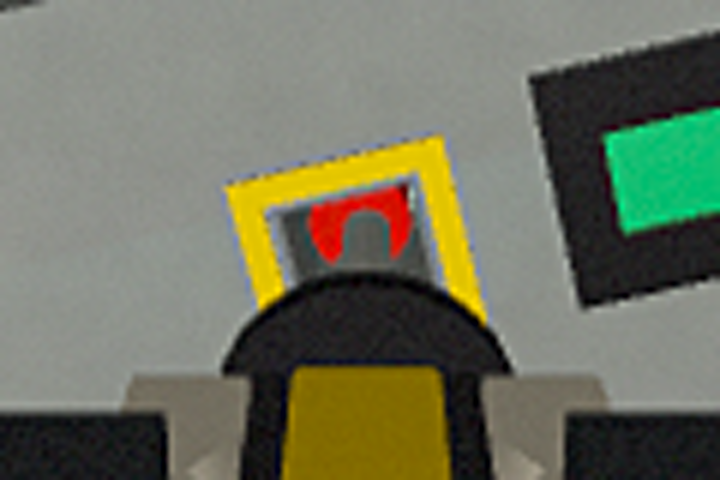

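>>> carry_out(linear=[[0,0,0.1],[0,0,0.15],[0,0,0.15]], twist=[0,0,0])

```text
clock: 6.72
tool_pos: [0.4362, -0.225, 0.2783]
orientation: [-179.9, -0.0, 82.3]
force: [-3.6, 1.9, 9.2]
opening: 0.0155
```

>>> carry_out(linear=[[0,0,0.15],[0,0,0.15],[0,0,0.15]], twist=[0,0,0])

```text
clock: 6.97
tool_pos: [0.4367, -0.225, 0.2781]
orientation: [180.0, 0.0, 82.4]
force: [-3.7, 4.5, 13.1]
opening: 0.0162
```

Run:
```python
from h import *
print(go(.4362,-.225,.36),go(.619,.0028,.36,82.3),go(.619,.0028,.2646,82.3))
```

```text
(array([-0.01, -0.04, -8.19]), None) (array([25.  , 15.05, -8.19]), np.float64(0.05911979881540219)) (array([25.  , 15.04,  1.35]), np.float64(0.05911979881540219))
```

>>> carry_out(linear=[[0,0,-1],[0,0,-3],[0,0,-5.5],[0.4,0.3,-7.5],[2,1.2,-8.2],[5,3,-8.2],[8,4.8,-8.2],[11,6.6,-8.2],[14,8.4,-8.2],[17,10.2,-8.2],[20,12,-8.2],[22.5,13.5,-8.2]], twist=[0,0,0,0,0,0,0,0,0,0,0,0])

```text
clock: 7.97
tool_pos: [0.6018, -0.0179, 0.36]
orientation: [179.9, -0.0, 82.4]
force: [1.2, -1.1, 0.3]
opening: 0.0162
```

Run:
```python
from h import *
print(go(.619,.0028,.345,82.3))
im,c=shot("wrist","w4")
cv2.imwrite("pics/w4z.png",cv2.resize(im[60:320,100:400],None,fx=2.6,fy=2.3,interpolation=cv2.INTER_CUBIC))
```

```text
(array([2.28, 1.43, 1.5 ]), np.float64(0.09153272772314835))
```

View pics/w4z.png

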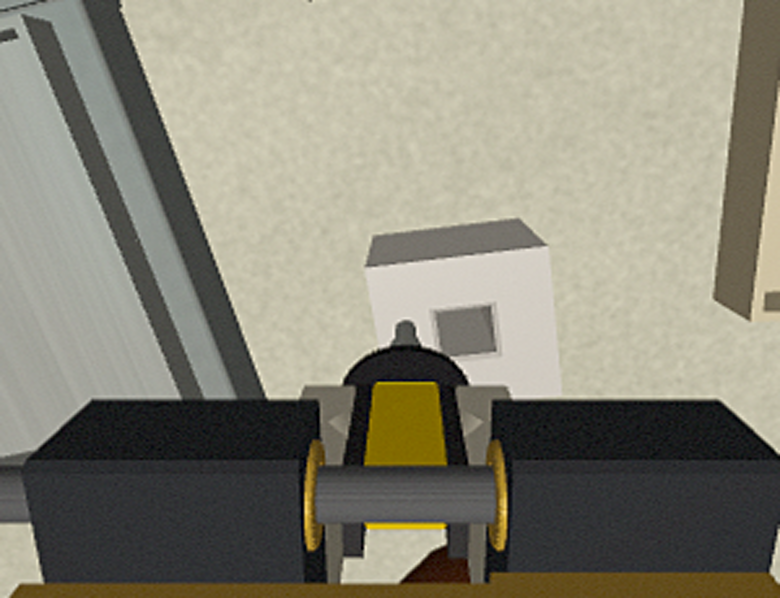

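Run:
```python
from h import *
c=cam("wrist"); t=ctrl.get_obs()["tool_pos"]
P=np.array([onz(c,(100+x/2.6,60+y/2.3),.075) for x,y in [(432,309),(497,302),(501,353),(439,359)]]); print(P.round(4).tolist(),P.mean(0))
print([((proj(c,[t[0],t[1],z])-[100,60])*[2.6,2.3]).round(0) for z in (t[2]-.2506,t[2]-.2506+.02)])
print(go(*P.mean(0)[:2],.345,82.3))
```

```text
[[0.6106, -0.0045, 0.075], [0.6107, 0.0207, 0.075], [0.6346, 0.0201, 0.075], [0.6342, -0.0045, 0.075]] [0.62251191 0.00795462 0.075     ]
[array([403., 324.]), array([402., 343.])]
(array([2.52, 1.47, 1.47]), np.float64(0.19352144066186838))
```

Run:
```python
from h import *
o=ctrl.get_obs(); print(o["tool_pos"],o["qvel"].round(2))
im,c=shot("wrist","w5"); t=o["tool_pos"]
cv2.imwrite("pics/w5z.png",cv2.resize(im[165:245,215:315],None,fx=7,fy=7,interpolation=cv2.INTER_CUBIC))
print([((proj(c,[t[0],t[1],z])-[215,165])*7).round(0) for z in (t[2]-.2506,t[2]-.2506+.02)])
```

```text
[ 0.6046267  -0.01506486  0.35963509] [-2.16 -1.81 -3.51 -0.06  0.72  3.96]
[array([279., 252.]), array([278., 308.])]
```

View pics/w5z.png

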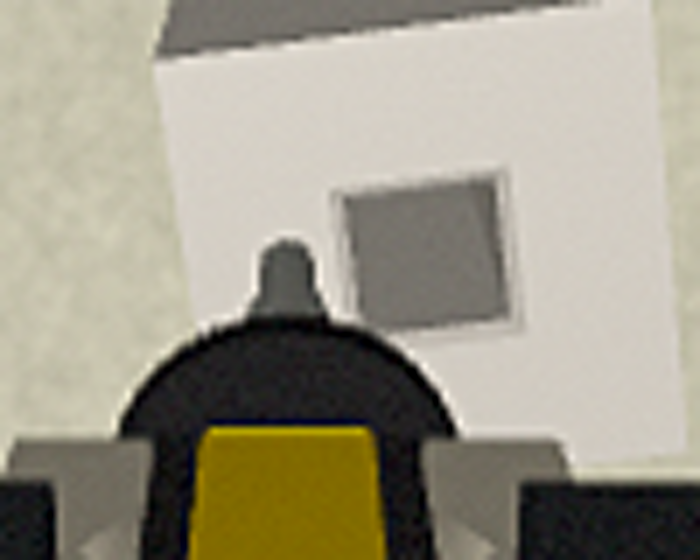

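Run:
```python
from h import *
c=cam("wrist"); o=ctrl.get_obs(); t=o["tool_pos"]; print(t)
P=np.array([onz(c,(215+x/7,165+y/7),.075) for x,y in [(333,192),(503,172),(522,322),(360,340)]]); print(P.round(4).tolist(),P.mean(0))
tip=onz(c,(215+287/7,165+258/7),t[2]-.2506); print(tip)
h=P.mean(0); d=h[:2]-tip[:2]; print(go(t[0]+d[0],t[1]+d[1],.345,82.3))
```

```text
[ 0.60296762 -0.01678355  0.35934297]
[[0.6059, -0.0096, 0.075], [0.6061, 0.0148, 0.075], [0.6292, 0.0153, 0.075], [0.6289, -0.0084, 0.075]] [0.61754697 0.00304221 0.075     ]
[ 0.60347068 -0.01591144  0.10874297]
(array([2.06, 1.15, 1.44]), np.float64(0.22585249102661464))
```

Run:
```python
from h import *
print(go(.6186,.0028,.345,82.3)); print(go(.6186,.0028,.2638,82.3))
```

```text
(array([2.14, 1.29, 1.44]), np.float64(0.22585249102661464))
(array([2.14, 1.28, 9.56]), np.float64(0.22585249102661464))
```

>>> carry_out(linear=[[1,0.6,0],[1.8,1.1,0.7],[2.14,1.29,1.4],[2.14,1.29,1.4],[2.14,1.29,1.4],[2.14,1.29,2],[2.14,1.29,3],[2.14,1.29,4],[2.14,1.29,5],[2.14,1.29,6],[2.14,1.29,7],[2.14,1.29,8]], twist=[0,0,0,0,0,0,0,0,0,0,0,0])

```text
clock: 9.07
tool_pos: [0.6186, 0.0027, 0.2781]
orientation: [179.9, 0.0, 82.5]
force: [-0.5, 0.1, 0.6]
opening: 0.0156
```

Run:
```python
from h import *
print(go(.6186,.0028,.2638))
```

```text
(array([ 0.01, -0.  ,  1.43]), None)
```

>>> carry_out(linear=[[0,0,0.6],[0,0,1.1],[0,0,1.4],[0,0,1.4],[0,0,1.4]], twist=[0,0,0,0,0])

```text
clock: 9.48
tool_pos: [0.6188, 0.0027, 0.2643]
orientation: [179.9, -0.0, 82.5]
force: [-0.7, 0.2, -0.4]
opening: 0.0156
```

>>> carry_out(linear=[[0,0,0.05],[0,0,0.08],[0,0,0.08]], twist=[0,0,0])

```text
clock: 9.73
tool_pos: [0.6189, 0.0028, 0.2636]
orientation: [179.9, -0.0, 82.5]
force: [0.5, 0.5, -0.7]
opening: 0.0161
```

>>> carry_out(linear=[[0,0,0],[0,0,0],[0,0,0],[0,0,0],[0,0,0],[0,0,0],[0,0,-0.5],[0,0,-1.5],[0,0,-3],[0,0,-5],[0,0,-7],[0,0,-9]], twist=[0,0,0,0,0,0,0,0,0,0,0,0], fingers=1)

```text
clock: 10.73
tool_pos: [0.6186, 0.0027, 0.3556]
orientation: [179.8, -0.0, 82.5]
force: [0.5, 0.9, 0.1]
opening: 0.0863
```

Run:
```python
from h import *
print(ctrl.get_obs()["tool_pos"]); print(go(.60,-.05,.42,95)); print(go(.55,-.05,.42,95))
```

```text
[0.61863771 0.00272983 0.35562152]
(array([-5.47, -1.14, -6.44]), np.float64(-12.46252545214054))
(array([-6.12, -6.1 , -6.46]), np.float64(-12.46252545214054))
```

Run:
```python
from h import *
print(go(.64,-.09,.42,95))
```

```text
(array([-8.91,  3.34, -6.43]), np.float64(-12.46252545214054))
```

>>> carry_out(linear=[[-1,0,-2],[-3,1,-4.5],[-6,2,-6.4],[-8.2,3,-6.4],[-8.9,3.3,-6.4],[-8.9,3.3,-6.4],[-8.9,3.3,-6.4],[-8.9,3.3,-6.4]], twist=[-3,-7,-11,-12.5,-12.5,-12.5,-12.5,-12.5])

```text
clock: 11.4
tool_pos: [0.6393, -0.0893, 0.4196]
orientation: [179.9, 0.0, 95.0]
force: [-0.7, 0.6, -0.5]
opening: 0.0878
```

Run:
```python
from h import *
print(ctrl.get_obs()["tool_pos"],ctrl.get_obs()["qvel"].round(2))
im,c=shot("wrist","w6"); np.savez("w6.npz",K=c[0],R=c[1],e=c[2])
print(ctrl.get_obs()["tool_pos"])
cv2.imwrite("pics/w6z.png",cv2.resize(im[:260],(800,406),interpolation=cv2.INTER_CUBIC))
```

```text
[ 0.63929891 -0.08927727  0.41955807] [ 0.54  0.05 -0.21  0.12 -0.01  0.27]
[ 0.63935154 -0.08903093  0.41954929]
```

View pics/w6z.png

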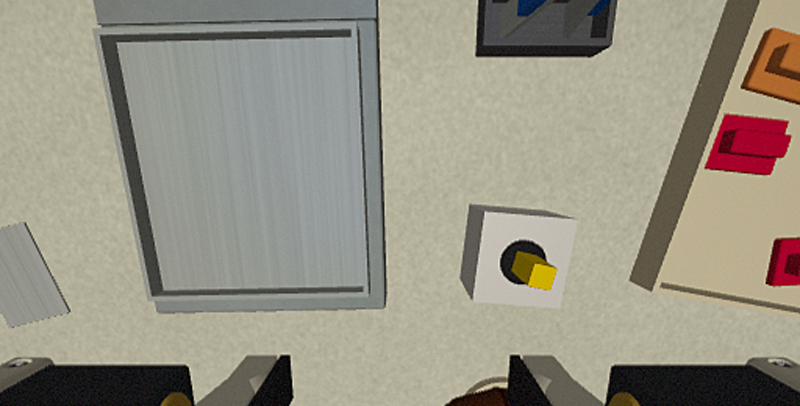

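Run:
```python
from h import *
d=np.load("w6.npz"); c=(d["K"],d["R"],d["e"])
P=np.array([onz(c,(x/1.5625,y/1.5625),.072)[:2] for x,y in [(95,29),(358,24),(370,293),(149,300)]])*1000
print(P.round(1).tolist(),P.mean(0)); 
for i in range(4):
    v=P[(i+1)%4]-P[i]; print(np.hypot(*v).round(1),np.degrees(np.arctan2(v[1],v[0])).round(1))
Q=np.array([onz(c,(x/1.5625,y/1.5625),.054)[:2] for x,y in [(160,294),(363,290),(355,39)]])*1000; print("floor",Q.round(1).tolist())
```

```text
[[490.4, -305.1], [472.4, -131.2], [656.5, -110.9], [677.6, -285.4]] [ 574.20091514 -208.14145089]
174.9 95.9
185.3 6.3
175.7 -83.1
188.2 -174.0
floor [[677.9, -286.2], [659.7, -117.7], [476.9, -134.7]]
```

Run:
```python
from h import *
print(go(.522,.009,.36,95))
```

```text
(array([ 10.8 , -10.84,   5.92]), np.float64(0.05974213999294875))
```

>>> carry_out(linear=[[2,-2,0],[4.5,-4.5,1],[7,-7,3],[9.3,-9.3,5],[10.5,-10.5,5.9],[10.8,-10.8,5.9],[10.8,-10.8,5.9],[10.8,-10.8,5.9],[10.8,-10.8,5.9]], twist=[0,0,0,0,0,0,0,0,0])

```text
clock: 12.2
tool_pos: [0.5234, 0.0091, 0.361]
orientation: [179.8, 0.0, 95.1]
force: [-0.1, 0.5, 0.2]
opening: 0.0876
```

Run:
```python
from h import *
print(ctrl.get_obs()["tool_pos"],ctrl.get_obs()["qvel"].round(2))
im,c=shot("wrist","w7"); np.savez("w7.npz",K=c[0],R=c[1],e=c[2])
print(ctrl.get_obs()["tool_pos"])
cv2.imwrite("pics/w7z.png",cv2.resize(im[40:200,180:340],None,fx=5,fy=3.75,interpolation=cv2.INTER_CUBIC))
```

```text
[0.52337741 0.00910313 0.36103587] [-0.61  0.39 -0.07 -0.19  0.15 -0.04]
[0.52333409 0.0088747  0.36081885]
```

View pics/w7z.png

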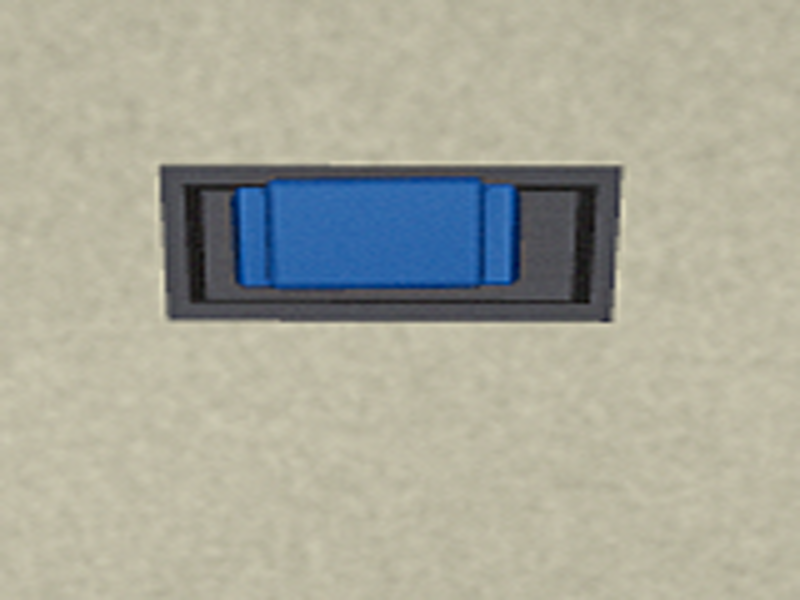

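Run:
```python
from h import *
d=np.load("w7.npz"); c=(d["K"],d["R"],d["e"])
for nm,z,p in (("head",.117,[(268,180),(482,178),(478,287),(272,288)]),("caddy",.035,[(160,165),(622,166),(612,321),(167,320)])):
    P=np.array([onz(c,(180+x/5,40+y/3.75),z)[:2] for x,y in p])*1000
    a=P[1]-P[0];b=P[2]-P[3]; print(nm,P.round(1).tolist(),P.mean(0).round(1),np.degrees(np.arctan2(a[1],a[0])).round(1),np.degrees(np.arctan2(b[1],b[0])).round(1))
h=(.4413,-.0005)
```

```text
head [[432.7, -15.4], [429.4, 16.8], [450.6, 18.6], [453.6, -13.5]] [441.6   1.6] 95.7 95.4
caddy [[426.1, -44.5], [418.0, 50.6], [459.3, 54.2], [467.5, -41.3]] [442.7   4.7] 94.9 94.9
```

Run:
```python
from h import *
print(go(.4416,.001,.29,95.4),go(.4416,.001,.2343,95.4))
```

```text
(array([-0.07, -8.24,  7.05]), np.float64(-0.3657432649701491)) (array([-0.07, -8.26, 12.62]), np.float64(-0.3657432649701491))
```

>>> carry_out(linear=[[0,-2.5,0],[-0.1,-5.5,0],[-0.1,-7.6,1.5],[-0.1,-8.2,3.5],[-0.1,-8.25,5.5],[-0.1,-8.25,7.5],[-0.1,-8.25,9.5],[-0.1,-8.25,11],[-0.1,-8.25,12],[-0.1,-8.25,12.6],[-0.1,-8.25,12.6],[-0.1,-8.25,12.6]], twist=[-0.4,-0.4,-0.4,-0.4,-0.4,-0.4,-0.4,-0.4,-0.4,-0.4,-0.4,-0.4])

```text
clock: 13.25
tool_pos: [0.4422, 0.0005, 0.2347]
orientation: [179.8, 0.0, 95.4]
force: [0.7, -0.1, 0.2]
opening: 0.0877
```

>>> carry_out(linear=[[0,0,0],[0,0,0],[0,0,0],[0,0,0],[0,0,0],[0,0,0],[0,0,0],[0,0,0],[0,0,0],[0,0,0]], twist=[0,0,0,0,0,0,0,0,0,0], fingers=0.057)

```text
clock: 14.08
tool_pos: [0.4422, 0.0005, 0.2346]
orientation: [179.8, 0.0, 95.4]
force: [-0.1, 0.4, -0.9]
opening: 0.0467
```

Run:
```python
from h import *
o=ctrl.get_obs();print(o["tool_pos"],o["opening"],o["force"])
im,c=shot("wrist","w8")
cv2.imwrite("pics/w8z.png",cv2.resize(im[100:350,130:380],None,fx=3,fy=2.4,interpolation=cv2.INTER_CUBIC))
```

```text
[0.44218506 0.00047587 0.23462233] 0.04669999616129471 [-0.07430247  0.44070385 -0.94106189]
```

View pics/w8z.png

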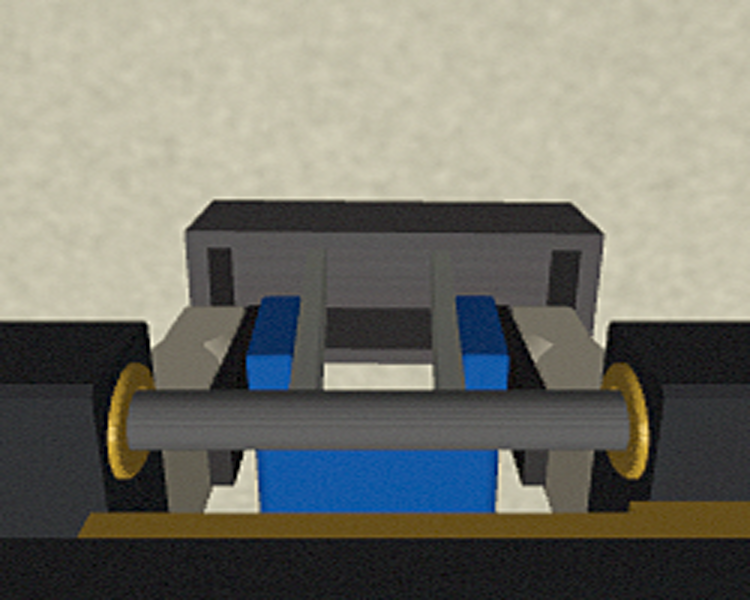

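Run:
```python
from h import *
print(go(.4422,.0005,.30,95),go(.525,.318,.42,180))
```

```text
(array([ 0.  ,  0.02, -6.54]), np.float64(0.4049308252058381)) (array([ 30.82,  11.3 , -18.52]), np.float64(-84.59506917479415))
```

>>> carry_out(linear=[[0,0,-0.8],[0,0,-2.2],[0,0,-4],[0,0,-6],[0.5,0.2,-8],[2,0.7,-10],[4,1.5,-12],[6.5,2.4,-14],[9,3.3,-16],[12,4.4,-18],[15,5.5,-18.5],[18,6.6,-18.5]], twist=[0,0,0,0,-3,-8,-14,-21,-28,-35,-42,-49])

```text
clock: 15.13
tool_pos: [0.4906, 0.1873, 0.4229]
orientation: [179.7, 0.2, 144.8]
force: [0.5, -0.9, -1.3]
opening: 0.0462
```

Run:
```python
from h import *
print(ctrl.get_obs()["opening"],go(.525,.318,.42,180))
```

```text
0.046202568769400695 (array([ 4.73, 12.66,  0.34]), np.float64(-35.2413186368606))
```

>>> carry_out(linear=[[1,2.7,0.2],[2.2,5.8,0.3],[3.2,8.6,0.3],[4.1,11,0.3],[4.6,12.3,0.3],[4.7,12.6,0.3],[4.7,12.6,0.3],[4.7,12.6,0.3],[4.7,12.6,0.3]], twist=[-6,-13,-20,-27,-32,-35.2,-35.2,-35.2,-35.2])

```text
clock: 15.88
tool_pos: [0.5247, 0.3168, 0.4207]
orientation: [179.9, 0.4, 179.8]
force: [1.4, 0.4, -1.1]
opening: 0.0462
```

Run:
```python
from h import *
o=ctrl.get_obs();print(o["tool_pos"],o["opening"],o["qvel"].round(2))
im,c=shot("wrist","t1"); np.savez("t1.npz",K=c[0],R=c[1],e=c[2])
cv2.imwrite("pics/t1z.png",cv2.resize(im[0:260,100:420],(800,600),interpolation=cv2.INTER_CUBIC))
```

```text
[0.52468975 0.31682631 0.42072985] 0.046208699199519095 [-0.27 -0.33 -0.02  0.04  0.22  0.33]
```

View pics/t1z.png

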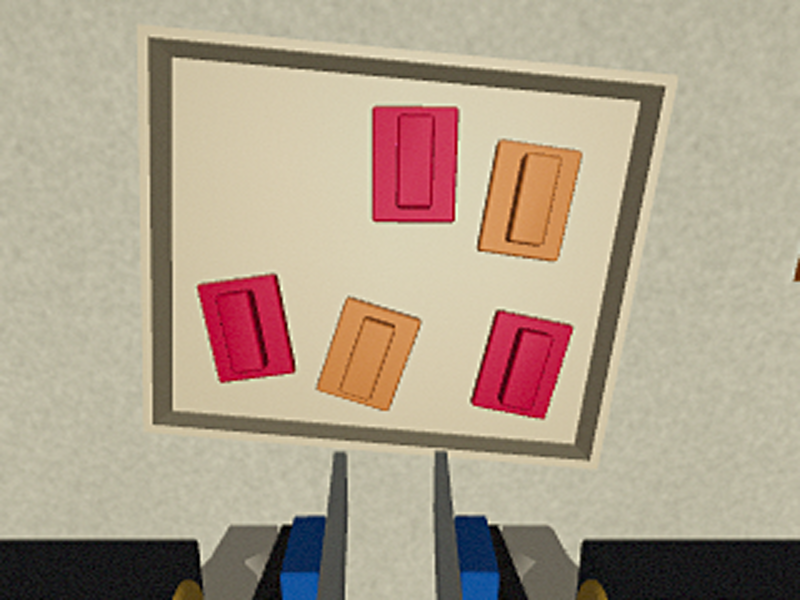

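```bash
cat >> h.py <<'E'
TIP=np.array([0,0,.2296])
def bars(im,c,box=(.39,.66,.12,.36),zb=.015):
    out=[]
    for nm,lo,hi in (("pink",(165,120,40),(179,255,255)),("copper",(4,90,60),(19,255,255))):
        m,_=blobs(im,lo,hi)
        cs,_=cv2.findContours(m,cv2.RETR_EXTERNAL,cv2.CHAIN_APPROX_NONE)
        for q in cs:
            if cv2.contourArea(q)<300: continue
            P=np.array([onz(c,p[0],zb)[:2] for p in q])*1000
            r=cv2.minAreaRect(P.astype(np.float32)); b=cv2.boxPoints(r)
            v=b[1]-b[0]; w=b[2]-b[1]; L=v if np.hypot(*v)>np.hypot(*w) else w
            ctr=np.array(r[0])
            if not (box[0]*1000<ctr[0]<box[1]*1000 and box[2]*1000<ctr[1]<box[3]*1000): continue
            a=np.degrees(np.arctan2(L[1],L[0]))%180
            out.append((nm,ctr.round(1),sorted(np.round(r[1],1)),round(a,1)))
    return out
def gotip(x,y,z,yaw,o=None):
    """TCP shift so tongs tip goes to x,y,z with tool yaw (keeping tilt)"""
    o=o or ctrl.get_obs(); ori=o["orientation"]
    M=R.from_euler('xyz',[ori[0],ori[1],yaw],degrees=True).as_matrix()
    p=np.array([x,y,z])-M@TIP
    return go(*p,yaw,o)
E
python3 - <<'E'
from h import *
im=cv2.imread("pics/t1.png"); d=np.load("t1.npz"); c=(d["K"],d["R"],d["e"])
for b in bars(im,c): print(b)
o=ctrl.get_obs(); M=R.from_euler('xyz',o["orientation"],degrees=True).as_matrix()
tip=o["tool_pos"]+M@TIP; print("tip",tip, (proj(c,tip)-[100,0])*[2.5,600/260])
for s in(-1,1): print((proj(c,tip+M@[s*.0165,0,0])-[100,0])*[2.5,600/260])
P=np.array([onz(c,(100+x/2.5,y*260/600),.04)[:2] for x,y in [(137,24),(678,76),(598,468),(147,430)]])*1000; print(P.round(1).tolist(),P.mean(0))
E
```

```text
('pink', array([455. , 305.1]), [np.float64(43.3), np.float64(58.4)], np.float32(77.3))
('pink', array([607.9, 282.5]), [np.float64(43.8), np.float64(58.3)], np.float32(98.1))
('pink', array([515.8, 192.4]), [np.float64(42.7), np.float64(56.8)], np.float32(89.7))
('copper', array([541.3, 297.9]), [np.float64(43.6), np.float64(59.4)], np.float32(71.2))
('copper', array([456.3, 211.2]), [np.float64(44.1), np.float64(59.5)], np.float32(81.3))
tip [0.52633099 0.31729318 0.1912111 ] [393.17851504 487.8510042 ]
[342.23662743 487.88645756]
[444.12259388 487.81554932]
[[642.7, 130.8], [394.5, 154.8], [413.6, 362.4], [660.5, 338.4]] [527.82031224 246.59897298]
```

Run:
```python
from h import *
print(gotip(.5158,.1924,.08,179.7),gotip(.5158,.1924,.0178,179.7))
print("jar",onz(cam("side"),(211,325),.1))
```

```text
(array([  1.1 , -12.52,  11.08]), np.float64(0.13765243163783225)) (array([  1.14, -12.54,  17.3 ]), np.float64(0.13765243163783225))
jar [0.59748703 0.46214161 0.1       ]
```

>>> carry_out(linear=[[0.3,-3,2],[0.6,-6.5,4.5],[0.9,-10,7.5],[1.1,-12,9.5],[1.1,-12.5,11],[1.1,-12.5,11],[1.1,-12.5,11.5],[1.1,-12.5,12.5],[1.1,-12.5,14],[1.1,-12.5,15.2],[1.1,-12.5,15.2],[1.1,-12.5,15.2]], twist=[0,0,0,0,0,0,0,0,0,0,0,0])

```text
clock: 16.93
tool_pos: [0.5147, 0.1929, 0.2685]
orientation: [179.9, 0.4, 179.9]
force: [0.2, -0.1, -1.6]
opening: 0.0464
```

Run:
```python
from h import *
o=ctrl.get_obs();print(o["tool_pos"],o["orientation"],o["opening"],o["qvel"].round(2))
im,c=shot("wrist","t2")
cv2.imwrite("pics/t2z.png",cv2.resize(im[0:300,130:380],None,fx=2.6,fy=2,interpolation=cv2.INTER_CUBIC))
print(gotip(.5158,.1924,.0178,179.7))
```

```text
[0.51466106 0.19291318 0.26850801] [179.86973852   0.40458905 179.88456139] 0.04641029697418499 [-0.2  -0.97  0.88  0.44 -0.38  0.13]
(array([ 0.11, -0.13,  2.17]), np.float64(0.18725448173447035))
```

View pics/t2z.png

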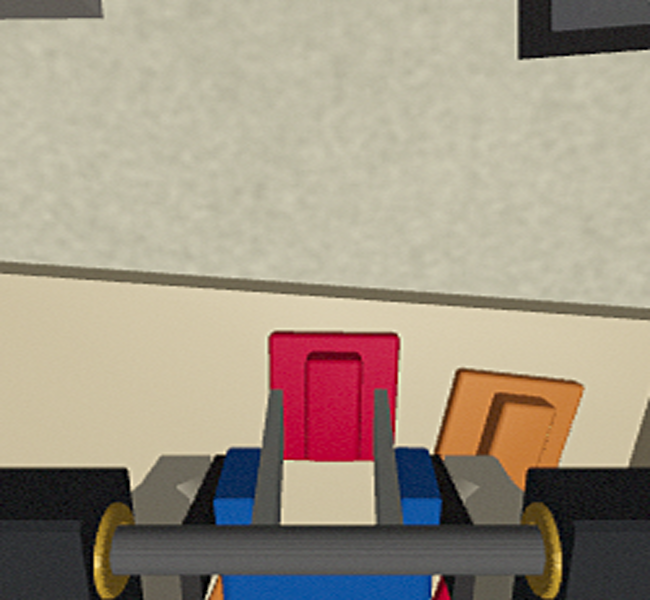

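>>> carry_out(linear=[[0.1,-0.1,0.6],[0.1,-0.1,1.3],[0.1,-0.1,1.8],[0.1,-0.1,2.1],[0.1,-0.1,2.15],[0.1,-0.1,2.15]], twist=[0,0,0,0,0,0])

```text
clock: 17.48
tool_pos: [0.514, 0.192, 0.2473]
orientation: [179.9, 0.4, 179.9]
force: [0.8, -0.2, -1.1]
opening: 0.0465
```

>>> carry_out(linear=[[0,0,0],[0,0,0],[0,0,0],[0,0,0],[0,0,0]], twist=[0,0,0,0,0], fingers=-1)

```text
clock: 17.9
tool_pos: [0.5141, 0.192, 0.2474]
orientation: [179.9, 0.4, 179.9]
force: [-0.4, -0.6, -1.2]
opening: 0.042
```

Run:
```python
from h import *
o=ctrl.get_obs();print(o["tool_pos"],o["orientation"],o["opening"],o["force"])
im,c=shot("wrist","t3")
cv2.imwrite("pics/t3z.png",cv2.resize(im[100:300,130:380],None,fx=2.6,fy=2,interpolation=cv2.INTER_CUBIC))
```

```text
[0.51407172 0.19199024 0.2474229 ] [179.85091481   0.44545341 179.88826131] 0.04202966666717337 [-0.41118497 -0.60957053 -1.15518812]
```

View pics/t3z.png

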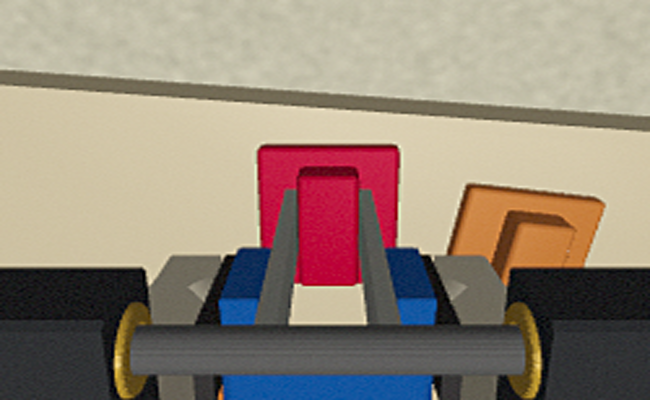

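```bash
cat >> h.py <<'E'
def slot(u,v):
    a=np.radians(6.1); return np.array([.574+u*np.cos(a)-v*np.sin(a), -.208+u*np.sin(a)+v*np.cos(a)])
E
python3 - <<'E'
from h import *
s=slot(.058,-.038); print(s, gotip(*s,.16,186.1), gotip(*s,.0670,186.1))
E
```

```text
[ 0.63570964 -0.23962153] (array([-12.19, -43.18, -14.24]), np.float64(-6.212607104736236)) (array([-12.12, -43.2 ,  -4.94]), np.float64(-6.212607104736236))
```

>>> carry_out(linear=[[0,0,-0.7],[0,0,-2],[0,0,-4],[0,0,-6.5],[-0.2,-0.7,-9],[-0.7,-2.5,-11.5],[-1.5,-5.3,-13.5],[-2.5,-8.8,-14.2],[-3.5,-12.4,-14.2],[-4.5,-16,-14.2],[-5.5,-19.5,-14.2],[-6.5,-23,-14.2]], twist=[0,0,0,0,0,-1,-2,-3,-4,-5,-6.2,-6.2])

```text
clock: 18.95
tool_pos: [0.5774, -0.0403, 0.3902]
orientation: [179.9, 0.5, -173.8]
force: [-0.2, 0.9, -0.2]
opening: 0.0417
```

Run:
```python
from h import *
s=slot(.058,-.038); print(ctrl.get_obs()["opening"], gotip(*s,.16,186.1), gotip(*s,.11,186.1))
```

```text
0.041730329967490515 (array([ -3.45, -20.49,   0.05]), np.float64(0.0766983261725045)) (array([ -3.41, -20.5 ,   5.05]), np.float64(0.0766983261725045))
```

>>> carry_out(linear=[[-0.6,-3.4,0],[-1.2,-7,0],[-1.8,-10.5,0],[-2.4,-14,0],[-3,-17.2,0],[-3.3,-19.5,1],[-3.4,-20.3,2.5],[-3.4,-20.5,4],[-3.4,-20.5,5],[-3.4,-20.5,5],[-3.4,-20.5,5]], twist=[0,0,0,0,0,0,0,0,0,0,0])

```text
clock: 19.87
tool_pos: [0.6336, -0.24, 0.34]
orientation: [179.9, 0.4, -173.8]
force: [-0.2, 0.4, -0.9]
opening: 0.0415
```

Run:
```python
from h import *
s=slot(.058,-.038); o=ctrl.get_obs();print(o["opening"],o["tool_pos"],o["orientation"], gotip(*s,.067,186.1))
im,c=shot("wrist","p1")
cv2.imwrite("pics/p1z.png",cv2.resize(im[0:300,56:456],None,fx=2,fy=2,interpolation=cv2.INTER_CUBIC))
```

```text
0.041504762266922415 [ 0.63362793 -0.23995212  0.34004839] [ 179.88641066    0.43958664 -173.7967314 ] (array([-0.  , -0.04,  4.35]), np.float64(0.10326860052759912))
```

View pics/p1z.png

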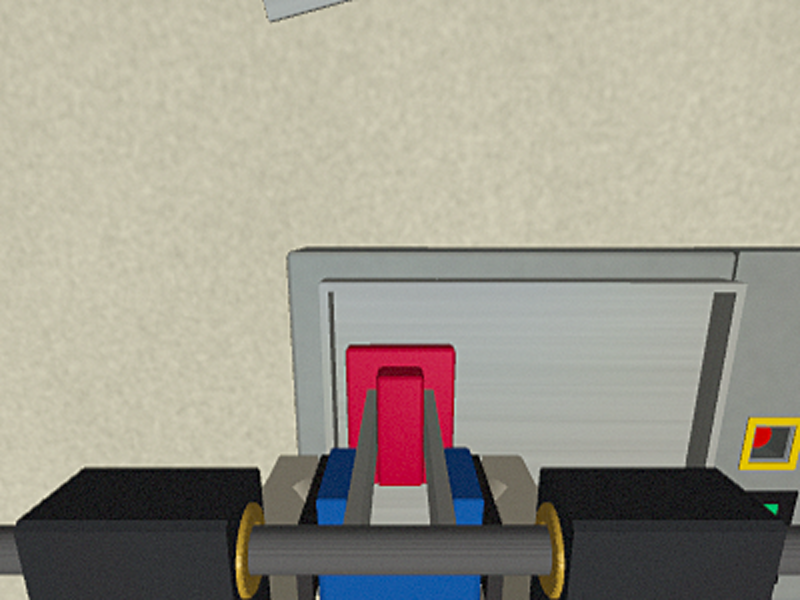

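>>> carry_out(linear=[[0,0,0.7],[0,0,1.5],[0,0,2.4],[0,0,3.2],[0,0,3.8],[0,0,4.15],[0,0,4.3],[0,0,4.35],[0,0,4.4],[0,0,4.4]], twist=[0,0,0,0,0,0,0,0,0,0])

```text
clock: 20.75
tool_pos: [0.6345, -0.2398, 0.2973]
orientation: [179.9, 0.6, -173.8]
force: [0.3, 0.3, -2.0]
opening: 0.0416
```

>>> carry_out(linear=[[0,0,0.1],[0,0,0.1],[0,0,0.1]], twist=[0,0,0])

```text
clock: 21.0
tool_pos: [0.6345, -0.2398, 0.2965]
orientation: [179.9, 0.6, -173.8]
force: [-1.0, -0.6, -1.6]
opening: 0.0418
```

>>> carry_out(linear=[[0,0,0.05],[0,0,0.07],[0,0,0.07]], twist=[0,0,0])

```text
clock: 21.25
tool_pos: [0.6346, -0.2399, 0.2964]
orientation: [180.0, 0.6, -173.8]
force: [-1.4, 0.6, 3.1]
opening: 0.0414
```

>>> carry_out(linear=[[0,0,0],[0,0,0],[0,0,0],[0,0,0],[0,0,-0.4],[0,0,-1.2],[0,0,-2.5],[0,0,-4],[0,0,-6],[0,0,-8],[0,0,-9.5]], twist=[0,0,0,0,0,0,0,0,0,0,0], fingers=0.057)

```text
clock: 22.17
tool_pos: [0.6337, -0.2402, 0.3942]
orientation: [-180.0, 0.7, -173.8]
force: [0.0, 0.2, -1.5]
opening: 0.0464
```

Run:
```python
from h import *
o=ctrl.get_obs();print(o["opening"],o["tool_pos"],o["orientation"], go(.525,.318,.42,180))
im,c=shot("wrist","p2")
cv2.imwrite("pics/p2z.png",cv2.resize(im[0:300,56:456],None,fx=2,fy=2,interpolation=cv2.INTER_CUBIC))
```

```text
0.04635157097144254 [ 0.63370123 -0.24016699  0.39417659] [-179.99360425    0.73148749 -173.75020939] (array([ 4.7 , 56.67, -2.65]), np.float64(6.249790612048628))
```

View pics/p2z.png

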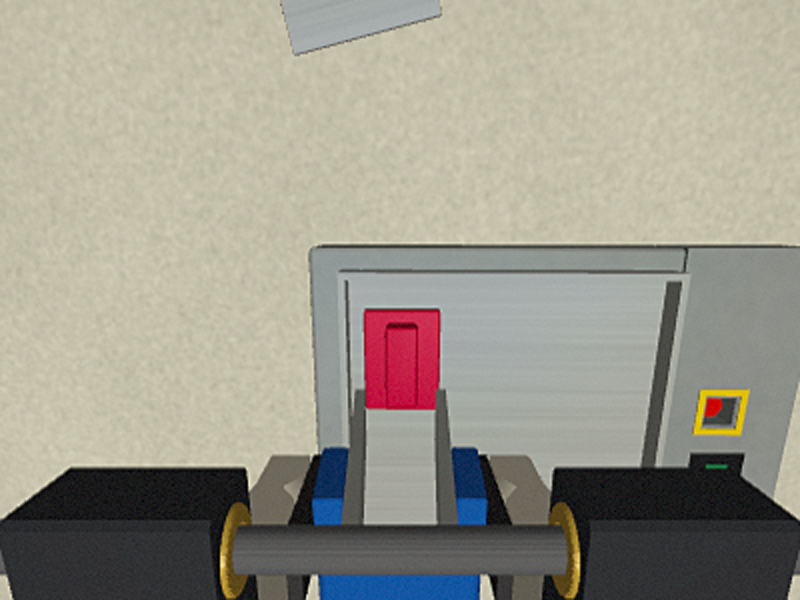

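>>> carry_out(linear=[[0.2,2.5,-0.5],[0.5,6,-1.5],[0.8,9.7,-2.6],[1.1,13.5,-2.6],[1.4,17.3,-2.6],[1.7,21.1,-2.6],[2,24.9,-2.6],[2.4,28.7,-2.6],[2.7,32.5,-2.6],[3,36.5,-2.6],[3.3,40.5,-2.6],[3.6,44.3,-2.6]], twist=[0,0,0,1,2,3,4,5,6,6.2,6.2,6.2])

```text
clock: 23.22
tool_pos: [0.5487, 0.1979, 0.4229]
orientation: [180.0, 1.0, -179.9]
force: [0.5, -0.2, -0.1]
opening: 0.0465
```

Run:
```python
from h import *
o=ctrl.get_obs();print(o["opening"],o["orientation"], go(.525,.318,.42,180))
```

```text
0.04648264077388213 [ 179.960498      1.0322693  -179.91492996] (array([ 2.36, 12.02,  0.26]), np.float64(0.0850700386229164))
```

>>> carry_out(linear=[[0.7,3.6,0.3],[1.4,7.2,0.3],[2,10.2,0.3],[2.3,11.6,0.3],[2.4,12,0.3],[2.4,12,0.3],[2.4,12,0.3],[2.4,12,0.3]], twist=[0,0,0,0,0,0,0,0])

```text
clock: 23.88
tool_pos: [0.5249, 0.3167, 0.4198]
orientation: [180.0, 1.0, -180.0]
force: [0.8, -0.5, -0.5]
opening: 0.046
```

```bash
cat > tub.py <<'E'
import sys
from h import *
n=sys.argv[1]
o=ctrl.get_obs();print(o["clock"],o["opening"],o["tool_pos"].round(4),o["orientation"].round(2),o["qvel"].round(1))
im,c=shot("wrist",n)
bs=bars(im,c)
for b in bs: print(b[0],b[1],b[2],b[3],"->", *gotip(*(b[1]/1000),.06,b[3]+90,o), gotip(*(b[1]/1000),.0178,b[3]+90,o)[0])
E
python3 tub.py t4
```

```text
23.8833 0.046049843839989946 [0.5249 0.3167 0.4198] [ 179.97    1.03 -179.97] [-0.3 -0.  -0.2  0.   0.1 -0.3]
pink [455. 305.] [np.float64(43.2), np.float64(58.4)] 77.6 -> [ 7.63 -1.1  12.88] 12.428559211863558 [ 7.7 -1.1 17.1]
pink [607.8 282.4] [np.float64(43.7), np.float64(58.2)] 98.0 -> [-7.65 -3.51 13.16] -7.971434684620817 [-7.57 -3.51 17.38]
copper [541.2 297.8] [np.float64(43.6), np.float64(59.7)] 71.3 -> [-1.   -1.78 13.04] 18.72856226362137 [-0.93 -1.78 17.26]
copper [456.4 211.4] [np.float64(44.3), np.float64(59.5)] 81.3 -> [  7.5  -10.48  12.88] 8.72856226362137 [  7.57 -10.48  17.1 ]
```

```bash
cat >> h.py <<'E'
def gotip(x,y,z,yaw,o=None):
    o=o or ctrl.get_obs()
    M=R.from_euler('xyz',o["orientation"],degrees=True).as_matrix()
    return go(*(np.array([x,y,z])-M@TIP),yaw,o)
E
python3 - <<'E'
from h import *
print(gotip(.4564,.2114,.0425,171.3))
E
```

```text
(array([  7.54, -10.55,  14.63]), np.float64(8.710592153878451))
```

>>> carry_out(linear=[[1.5,-2.1,2.5],[3.3,-4.6,5],[5.2,-7.2,7.5],[6.7,-9.4,10],[7.4,-10.4,12],[7.5,-10.5,13.5],[7.5,-10.5,14],[7.5,-10.5,14],[7.5,-10.5,14],[7.5,-10.5,14]], twist=[2,4,6,8,8.7,8.7,8.7,8.7,8.7,8.7])

```text
clock: 24.77
tool_pos: [0.4533, 0.2121, 0.2795]
orientation: [179.7, 1.1, 171.3]
force: [1.2, -0.9, -1.1]
opening: 0.0463
```

```bash
cat > hov.py <<'E'
import sys
from h import *
n,x,y,z,yaw=sys.argv[1],*map(float,sys.argv[2:])
o=ctrl.get_obs();print(o["clock"],o["opening"],o["tool_pos"].round(4),o["orientation"].round(2),o["qvel"].round(1),gotip(x,y,z,yaw,o))
im,c=shot("wrist",n)
cv2.imwrite(f"pics/{n}z.png",cv2.resize(im[50:290,106:406],None,fx=2,fy=2,interpolation=cv2.INTER_CUBIC))
E
python3 hov.py t5 .4564 .2114 .0178 171.3
```

```text
24.7667 0.0462574963661499 [0.4533 0.2121 0.2795] [179.72   1.1  171.31] [ 0.2 -0.2 -0.1 -0.1  0.3 -0.1] (array([ 0.18, -0.15,  3.21]), np.float64(0.0064631161379509194))
```

View pics/t5z.png

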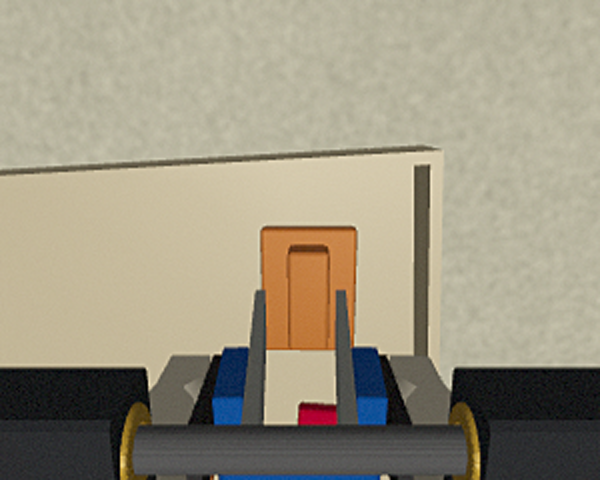

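>>> carry_out(linear=[[0.2,-0.1,0.7],[0.2,-0.15,1.6],[0.2,-0.15,2.5],[0.2,-0.15,3.05],[0.2,-0.15,3.2],[0.2,-0.15,3.2],[0.2,-0.15,3.2]], twist=[0,0,0,0,0,0,0])

```text
clock: 25.4
tool_pos: [0.4517, 0.2112, 0.2472]
orientation: [179.7, 1.1, 171.3]
force: [-0.4, -0.3, -1.3]
opening: 0.0463
```

>>> carry_out(linear=[[0,0,0],[0,0,0],[0,0,0],[0,0,0],[0,0,0]], twist=[0,0,0,0,0], fingers=-1)

```text
clock: 25.82
tool_pos: [0.4518, 0.2113, 0.2475]
orientation: [179.7, 1.1, 171.3]
force: [0.7, -0.0, -0.2]
opening: 0.0421
```

Run:
```python
from h import *
s=slot(0,-.038); print(s, gotip(*s,.16,186.1),ctrl.get_obs()["orientation"])
```

```text
[ 0.57803803 -0.24578484] (array([-19.2 , -43.32, -14.05]), np.float64(-14.773684408004158)) [179.71549644   1.10626744 171.32631559]
```

>>> carry_out(linear=[[0,0,-0.7],[0,0,-2],[0,0,-4],[0,0,-6.5],[-0.4,-0.9,-9],[-1.2,-2.7,-11.5],[-2.5,-5.6,-13.5],[-4,-9,-14],[-5.5,-12.4,-14],[-7,-15.8,-14],[-8.5,-19.2,-14],[-10,-22.6,-14]], twist=[0,0,0,0,0,-2,-4,-7,-10,-13,-14.8,-14.8])

```text
clock: 26.82
tool_pos: [0.5136, -0.0293, 0.3891]
orientation: [180.0, 1.2, -173.7]
force: [1.1, 1.0, -1.4]
opening: 0.0418
```

Run:
```python
from h import *
s=slot(0,-.038); print(ctrl.get_obs()["orientation"],ctrl.get_obs()["opening"], gotip(*s,.11,186.1))
```

```text
[ 179.99544173    1.19273244 -173.72989795] 0.04179308986274026 (array([ -3.46, -22.22,   5.03]), np.float64(0.17010205436065462))
```

>>> carry_out(linear=[[-0.6,-3.6,0],[-1.1,-7.2,0],[-1.7,-10.8,0],[-2.2,-14.4,0],[-2.8,-18,0],[-3.2,-20.6,0.8],[-3.4,-21.9,2.3],[-3.45,-22.2,4],[-3.45,-22.2,5],[-3.45,-22.2,5],[-3.45,-22.2,5]], twist=[0,0,0,0,0,0,0,0,0,0,0])

```text
clock: 27.73
tool_pos: [0.573, -0.2457, 0.3399]
orientation: [180.0, 1.1, -173.7]
force: [-0.2, 0.5, -0.9]
opening: 0.0417
```

```bash
python3 hov.py p3 .57804 -.24578 .067 186.1
```

```text
27.7333 0.04169248640050466 [ 0.573  -0.2457  0.3399] [ 179.99    1.13 -173.7 ] [ 0.5 -1.3  1.2  0.5 -0.1  0. ] (array([ 0.04, -0.07,  4.34]), np.float64(0.19619515381998553))
```

View pics/p3z.png

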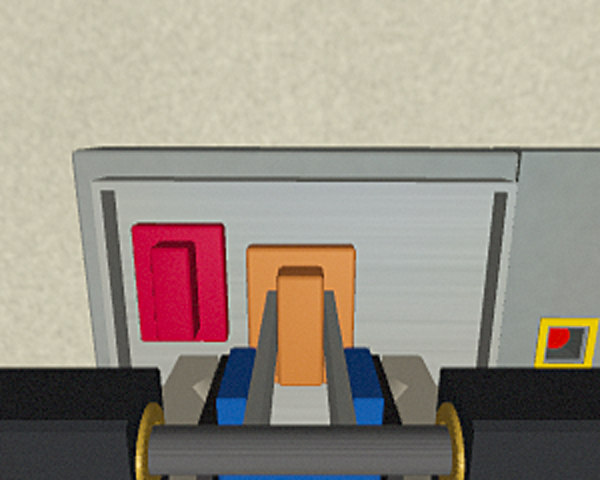

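>>> carry_out(linear=[[0,-0.05,0.7],[0,-0.05,1.5],[0,-0.05,2.4],[0,-0.05,3.2],[0,-0.05,3.8],[0,-0.05,4.15],[0,-0.05,4.3],[0,-0.05,4.35],[0,-0.05,4.4],[0,-0.05,4.4],[0,-0.05,4.4]], twist=[0,0,0,0,0,0,0,0,0,0,0])

```text
clock: 28.7
tool_pos: [0.5744, -0.2461, 0.2972]
orientation: [-180.0, 1.3, -173.7]
force: [-0.1, 0.8, -1.1]
opening: 0.0415
```

>>> carry_out(linear=[[0,0,0.06],[0,0,0.12],[0,0,0.12],[0,0,0.12]], twist=[0,0,0,0])

```text
clock: 29.03
tool_pos: [0.5746, -0.2462, 0.2965]
orientation: [-179.9, 1.3, -173.7]
force: [-0.5, 0.1, 2.6]
opening: 0.0415
```

Contact felt; release and retreat.

>>> carry_out(linear=[[0,0,0],[0,0,0],[0,0,0],[0,0,0],[0,0,-0.4],[0,0,-1.2],[0,0,-2.5],[0,0,-4.5],[0,0,-7],[0,0,-9.5],[0,0,-10],[0,0,-10]], twist=[0,0,0,0,0,0,0,0,0,0,0,0], fingers=0.057)

```text
clock: 30.03
tool_pos: [0.5727, -0.2465, 0.3998]
orientation: [-179.9, 1.6, -173.7]
force: [-0.2, -0.4, -1.4]
opening: 0.0462
```

```bash
python3 hov.py p4 .525 .318 .191 180
```

```text
30.0333 0.04624037490364179 [ 0.5727 -0.2465  0.3998] [-179.85    1.59 -173.65] [-0.   1.8 -3.1 -1.1  1.8 -0. ] (array([-0.92, 56.69, -2.19]), np.float64(6.349791020437181))
```

View pics/p4z.png

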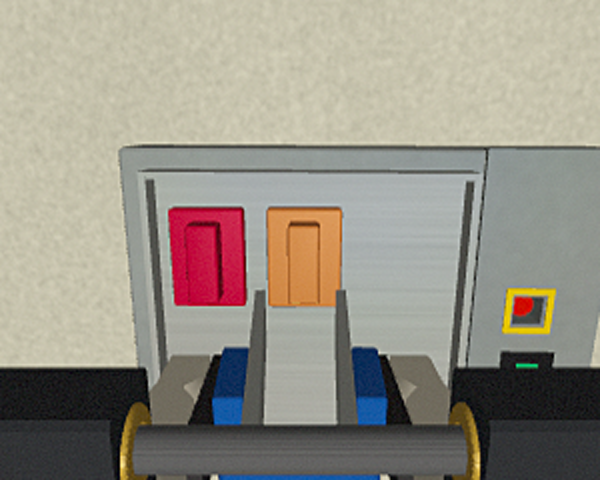

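>>> carry_out(linear=[[0,2,-0.5],[-0.1,5.5,-1.2],[-0.2,9.3,-2.2],[-0.2,13.2,-2.2],[-0.3,17.1,-2.2],[-0.4,21,-2.2],[-0.4,24.9,-2.2],[-0.5,28.8,-2.2],[-0.6,32.7,-2.2],[-0.6,36.5,-2.2],[-0.7,39,-2.2],[-0.7,40.5,-2.2]], twist=[0,0,0,1,2,3,4,5,6,6.2,6.2,6.2])

```text
clock: 31.08
tool_pos: [0.5333, 0.1597, 0.418]
orientation: [180.0, 1.3, -179.7]
force: [0.2, -0.3, -1.5]
opening: 0.0463
```

Run:
```python
from h import *
print(ctrl.get_obs()["orientation"],gotip(.525,.318,.191,180))
```

```text
[ 179.95923458    1.33595141 -179.74573665] (array([ 1.29, 15.82, -0.27]), np.float64(0.25426334961946395))
```

>>> carry_out(linear=[[0.3,3.6,-0.3],[0.6,7.4,-0.3],[0.9,11.2,-0.3],[1.2,14.2,-0.3],[1.3,15.5,-0.3],[1.3,15.8,-0.3],[1.3,15.8,-0.3],[1.3,15.8,-0.3],[1.3,15.8,-0.3]], twist=[0,0,0,0,0,0,0,0,0])

```text
clock: 31.83
tool_pos: [0.5196, 0.3165, 0.4206]
orientation: [180.0, 1.3, -179.8]
force: [-0.6, -0.4, -0.5]
opening: 0.0461
```

```bash
python3 tub.py t6
```

```text
31.8333 0.046052278863969544 [0.5196 0.3165 0.4206] [ 179.99    1.31 -179.81] [-0.5 -0.3  0.2  0.1 -0.  -0.1]
pink [455.  305.1] [np.float64(43.2), np.float64(58.4)] 77.6 -> [ 7.29 -1.12 12.94] 12.591850858773569 [ 7.38 -1.12 17.16]
pink [607.8 282.5] [np.float64(43.9), np.float64(58.3)] 98.0 -> [-7.98 -3.43 13.29] -7.808143037710806 [-7.88 -3.44 17.51]
copper [541.3 297.9] [np.float64(43.6), np.float64(59.3)] 71.3 -> [-1.34 -1.87 13.14] 18.89185391053138 [-1.24 -1.87 17.36]
```

>>> carry_out(linear=[[1.5,-0.2,2.5],[3.3,-0.5,5],[5.2,-0.8,7.5],[6.7,-1,10],[7.2,-1.1,12],[7.3,-1.1,13.5],[7.3,-1.1,14],[7.3,-1.1,14],[7.3,-1.1,14],[7.3,-1.1,14]], twist=[2,5,8,11,12.6,12.6,12.6,12.6,12.6,12.6])

```text
clock: 32.72
tool_pos: [0.4507, 0.3054, 0.2804]
orientation: [179.6, 1.3, 167.6]
force: [0.3, 0.1, -0.7]
opening: 0.0465
```

```bash
python3 hov.py t7 .455 .3051 .0178 167.6
```

```text
32.7167 0.04647889124426983 [0.4507 0.3054 0.2804] [179.58   1.34 167.56] [ 0.2 -0.2 -0.  -0.2  0.2  0. ] (array([ 0.19, -0.13,  3.3 ]), np.float64(-0.043599517424809164))
```

View pics/t7z.png

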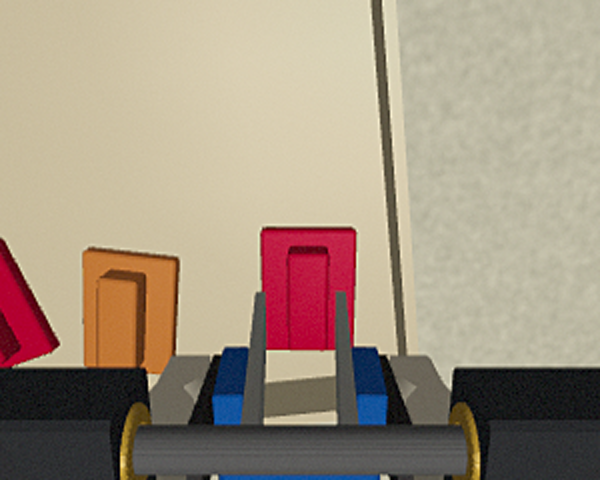

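>>> carry_out(linear=[[0.2,-0.1,0.7],[0.2,-0.13,1.6],[0.2,-0.13,2.5],[0.2,-0.13,3.1],[0.2,-0.13,3.3],[0.2,-0.13,3.3],[0.2,-0.13,3.3]], twist=[0,0,0,0,0,0,0])

```text
clock: 33.35
tool_pos: [0.4492, 0.3048, 0.247]
orientation: [179.6, 1.3, 167.6]
force: [0.5, -0.2, -0.8]
opening: 0.0467
```

>>> carry_out(linear=[[0,0,0],[0,0,0],[0,0,0],[0,0,0],[0,0,0]], twist=[0,0,0,0,0], fingers=-1)

```text
clock: 33.77
tool_pos: [0.4493, 0.3049, 0.2473]
orientation: [179.6, 1.4, 167.6]
force: [-0.1, 0.1, -0.2]
opening: 0.0416
```

Run:
```python
from h import *
s=slot(-.058,-.038); print(s, gotip(*s,.16,186.1),ctrl.get_obs()["orientation"])
```

```text
[ 0.52036643 -0.25194816] (array([-18.71, -52.91, -14.17]), np.float64(-18.529803122030415)) [179.58067895   1.3532855  167.57019688]
```

>>> carry_out(linear=[[0,0,-0.7],[0,0,-2],[0,0,-4],[0,0,-6.5],[-0.3,-0.9,-9],[-1,-2.8,-11.5],[-2,-5.7,-13.5],[-3.2,-9,-14.2],[-4.4,-12.6,-14.2],[-5.7,-16.2,-14.2],[-7,-19.8,-14.2],[-8.2,-23.2,-14.2]], twist=[0,0,0,0,0,-2,-4,-7,-11,-15,-18.5,-18.5])

```text
clock: 34.77
tool_pos: [0.4754, 0.0584, 0.3904]
orientation: [-180.0, 1.5, -173.7]
force: [1.9, 0.3, -1.7]
opening: 0.0417
```

Run:
```python
from h import *
s=slot(-.058,-.038); print(ctrl.get_obs()["orientation"],ctrl.get_obs()["opening"], gotip(*s,.11,186.1))
```

```text
[-179.98976847    1.47184724 -173.67512805] 0.04173254726345595 (array([ -0.33, -31.33,   5.1 ]), np.float64(0.22487194615632689))
```

>>> carry_out(linear=[[0,-3.7,0],[-0.1,-7.6,0],[-0.1,-11.5,0],[-0.2,-15.4,0],[-0.2,-19.3,0],[-0.3,-23.2,0],[-0.3,-27,0],[-0.3,-29.8,0.8],[-0.3,-31.1,2.5],[-0.3,-31.3,4.3],[-0.3,-31.3,5.1],[-0.3,-31.3,5.1]], twist=[0,0,0,0,0,0,0,0,0,0,0,0])

```text
clock: 35.77
tool_pos: [0.5133, -0.2522, 0.3376]
orientation: [179.9, 1.3, -173.7]
force: [0.5, 0.3, -2.1]
opening: 0.0419
```

```bash
python3 hov.py p5 .52037 -.25195 .0669 186.1
```

```text
35.7667 0.041868030235834706 [ 0.5133 -0.2522  0.3376] [ 179.92    1.25 -173.74] [ 1.  -1.8  2.   0.9 -2.1 -0.1] (array([-0.12, -0.09,  4.12]), np.float64(0.16337638328957382))
```

View pics/p5z.png

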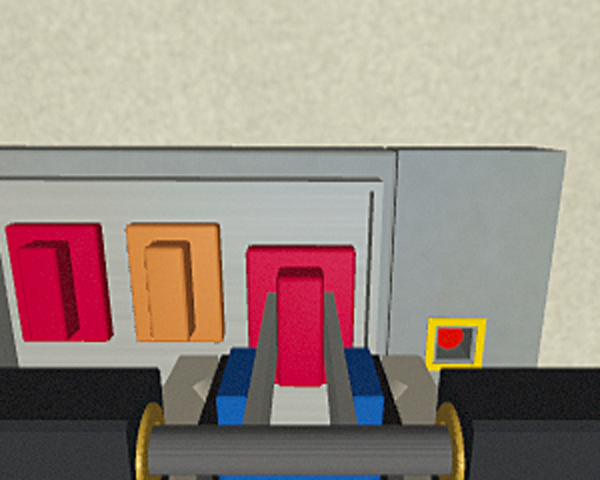

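>>> carry_out(linear=[[-0.1,-0.1,0.7],[-0.1,-0.1,1.5],[-0.1,-0.1,2.3],[-0.1,-0.1,3.1],[-0.1,-0.1,3.7],[-0.1,-0.1,4],[-0.1,-0.1,4.15],[-0.1,-0.1,4.2],[-0.1,-0.1,4.25],[-0.1,-0.1,4.25],[-0.1,-0.1,4.25]], twist=[0,0,0,0,0,0,0,0,0,0,0])

```text
clock: 36.73
tool_pos: [0.5161, -0.2528, 0.297]
orientation: [180.0, 1.4, -173.7]
force: [0.3, 0.1, -1.5]
opening: 0.0413
```

>>> carry_out(linear=[[0,0,0.06],[0,0,0.11],[0,0,0.11],[0,0,0.11]], twist=[0,0,0,0])

```text
clock: 37.07
tool_pos: [0.5162, -0.253, 0.2964]
orientation: [-180.0, 1.4, -173.7]
force: [-0.9, -0.4, 2.1]
opening: 0.0417
```

>>> carry_out(linear=[[0,0,0],[0,0,0],[0,0,0],[0,0,0],[0,0,-0.4],[0,0,-1.2],[0,0,-2.5],[0,0,-4.5],[0,0,-7],[0,0,-9.5],[0,0,-10],[0,0,-10]], twist=[0,0,0,0,0,0,0,0,0,0,0,0], fingers=0.057)

```text
clock: 38.07
tool_pos: [0.5141, -0.2533, 0.3994]
orientation: [-179.9, 1.7, -173.6]
force: [0.1, 0.2, -1.1]
opening: 0.0466
```

```bash
python3 hov.py p6 .525 .318 .191 180
```

```text
38.0667 0.046647324962136756 [ 0.5141 -0.2533  0.3994] [-179.89    1.7  -173.65] [-0.   2.  -3.2 -1.1  1.9 -0.1] (array([-6.78, 56.7 , -2.02]), np.float64(6.354223302005607))
```

View pics/p6z.png

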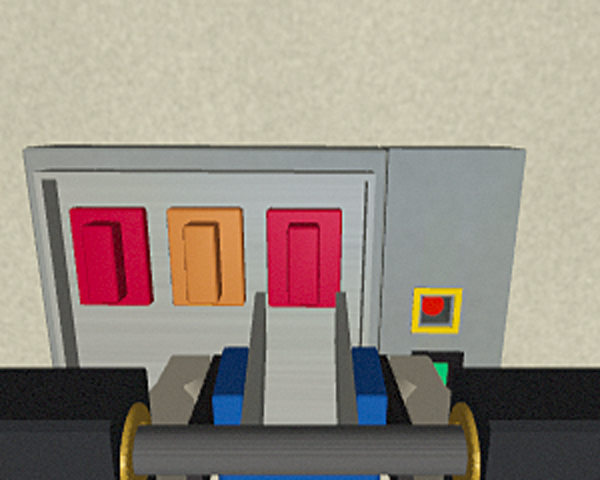

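>>> carry_out(linear=[[-0.2,2,-0.5],[-0.6,5.5,-1.2],[-1.1,9.3,-2],[-1.5,13.2,-2],[-2,17.1,-2],[-2.5,21,-2],[-3,24.9,-2],[-3.4,28.8,-2],[-3.9,32.7,-2],[-4.3,36.5,-2],[-4.6,39,-2],[-4.8,40.5,-2]], twist=[0,0,0,1,2,3,4,5,6,6.3,6.3,6.3])

```text
clock: 39.12
tool_pos: [0.5156, 0.1573, 0.417]
orientation: [179.9, 1.4, -179.8]
force: [0.7, 0.0, -1.3]
opening: 0.0466
```

Run:
```python
from h import *
print(ctrl.get_obs()["orientation"],gotip(.525,.318,.191,180))
```

```text
[ 179.91596656    1.44074642 -179.84811121] (array([-0.41, 16.03, -0.32]), np.float64(0.1518887909390969))
```

>>> carry_out(linear=[[-0.1,3.6,-0.3],[-0.2,7.4,-0.3],[-0.3,11.2,-0.3],[-0.4,14.4,-0.3],[-0.4,15.7,-0.3],[-0.4,16,-0.3],[-0.4,16,-0.3],[-0.4,16,-0.3],[-0.4,16,-0.3]], twist=[0,0,0,0,0,0,0,0,0])

```text
clock: 39.87
tool_pos: [0.5192, 0.316, 0.4201]
orientation: [179.9, 1.4, -179.9]
force: [-0.2, -0.1, -1.1]
opening: 0.0465
```

```bash
python3 tub.py t8
```

```text
39.8667 0.046456773939191454 [0.5192 0.316  0.4201] [ 179.94    1.41 -179.91] [-0.3 -0.4  0.3 -0.   0.  -0.1]
pink [607.8 282.4] [np.float64(44.0), np.float64(58.3)] 97.9 -> [-7.97 -3.41 13.26] -7.811585300175466 [-7.86 -3.42 17.47]
copper [541.2 297.8] [np.float64(43.6), np.float64(59.2)] 71.4 -> [-1.31 -1.86 13.09] 18.688414699824534 [-1.21 -1.87 17.31]
```

Next: pink at (607.8, 282.4), tool yaw 187.9.

>>> carry_out(linear=[[-1.5,-0.6,2.5],[-3.3,-1.4,5],[-5.2,-2.3,7.5],[-7,-3,10],[-7.8,-3.4,12],[-7.9,-3.4,13.7],[-7.9,-3.4,14.3],[-7.9,-3.4,14.3],[-7.9,-3.4,14.3],[-7.9,-3.4,14.3]], twist=[-1,-3,-5,-7,-7.8,-7.8,-7.8,-7.8,-7.8,-7.8])

```text
clock: 40.75
tool_pos: [0.602, 0.2825, 0.2812]
orientation: [-179.9, 1.6, -172.1]
force: [0.1, 0.6, -0.8]
opening: 0.0464
```

```bash
python3 hov.py t9 .6078 .2824 .0178 187.9
```

```text
40.75 0.046427751788215996 [0.602  0.2825 0.2812] [-179.94    1.56 -172.1 ] [ 0.4 -0.4  0.2 -0.1  0.   0.1] (array([ 0.15, -0.07,  3.39]), np.float64(0.0030136568939269637))
```

View pics/t9z.png

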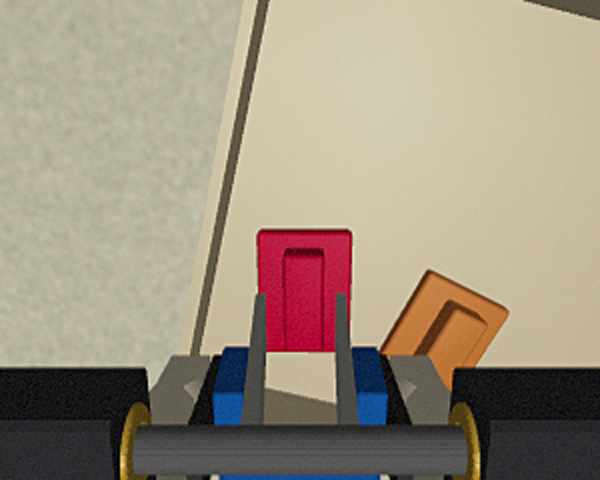

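>>> carry_out(linear=[[0.15,-0.1,0.7],[0.15,-0.1,1.6],[0.15,-0.1,2.5],[0.15,-0.1,3.15],[0.15,-0.1,3.4],[0.15,-0.1,3.4],[0.15,-0.1,3.4]], twist=[0,0,0,0,0,0,0])

```text
clock: 41.38
tool_pos: [0.6016, 0.2816, 0.2469]
orientation: [-179.9, 1.5, -172.1]
force: [-0.3, -0.3, -1.7]
opening: 0.0466
```

>>> carry_out(linear=[[0,0,0],[0,0,0],[0,0,0],[0,0,0],[0,0,0]], twist=[0,0,0,0,0], fingers=-1)

```text
clock: 41.8
tool_pos: [0.6017, 0.2817, 0.2472]
orientation: [-179.9, 1.6, -172.1]
force: [-0.1, 0.3, 0.3]
opening: 0.0417
```

Run:
```python
from h import *
s=slot(.058,.040); print(s, gotip(*s,.16,186.1),ctrl.get_obs()["orientation"])
```

```text
[ 0.62742104 -0.16206317] (array([  3.81, -44.3 , -14.3 ]), np.float64(1.819045057469566)) [-179.94541719    1.57367105 -172.08095494]
```

>>> carry_out(linear=[[0,0,-0.7],[0,0,-2],[0,0,-4],[0,0,-6.5],[0.1,-0.9,-9],[0.3,-2.8,-11.5],[0.5,-5.7,-14],[0.8,-9,-15.4],[1.1,-12.6,-15.4],[1.4,-16.4,-15.4],[1.7,-20.2,-15.4],[2,-23.8,-15.4]], twist=[0,0,0,0,0,0,1,1.8,1.8,1.8,1.8,1.8])

```text
clock: 42.8
tool_pos: [0.61, 0.0409, 0.4017]
orientation: [180.0, 1.6, -173.9]
force: [0.0, 0.1, -1.3]
opening: 0.0415
```

Run:
```python
from h import *
s=slot(.058,.04); print(ctrl.get_obs()["orientation"],ctrl.get_obs()["opening"], gotip(*s,.11,186.1))
```

```text
[ 179.98740376    1.61862911 -173.86889765] 0.04151644831859636 (array([  1.25, -20.37,   6.18]), np.float64(0.031102350779747212))
```

>>> carry_out(linear=[[0.2,-3.8,0],[0.5,-7.6,0],[0.7,-11.4,0],[0.9,-15,0],[1.1,-18,0.6],[1.2,-19.7,2],[1.2,-20.3,3.8],[1.2,-20.3,5.4],[1.2,-20.3,6.2],[1.2,-20.3,6.2],[1.2,-20.3,6.2]], twist=[0,0,0,0,0,0,0,0,0,0,0])

```text
clock: 43.72
tool_pos: [0.6216, -0.1618, 0.3397]
orientation: [-180.0, 1.6, -173.8]
force: [0.5, 0.5, -1.1]
opening: 0.0417
```

```bash
python3 hov.py p7 .62742 -.16206 .0669 186.1
```

```text
43.7167 0.04166642368258118 [ 0.6216 -0.1618  0.3397] [-180.      1.6  -173.84] [ 0.4 -1.   1.1  0.3 -0.   0.1] (array([ 0.18, -0.09,  4.33]), np.float64(0.06370742634629778))
```

View pics/p7z.png

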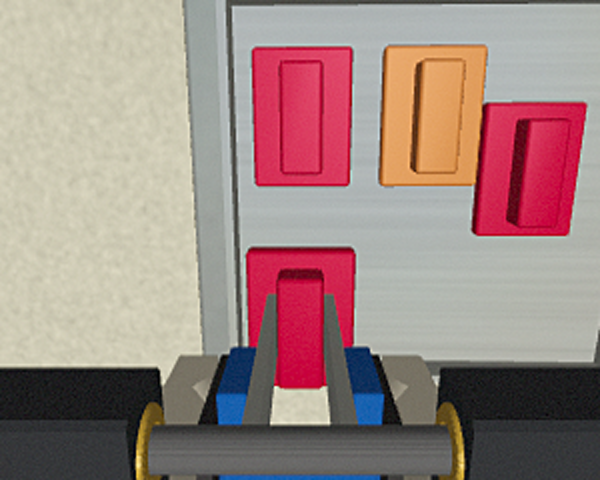

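>>> carry_out(linear=[[0.15,-0.1,0.7],[0.15,-0.1,1.5],[0.15,-0.1,2.4],[0.15,-0.1,3.2],[0.15,-0.1,3.8],[0.15,-0.1,4.15],[0.15,-0.1,4.35],[0.15,-0.1,4.4],[0.15,-0.1,4.45],[0.15,-0.1,4.45],[0.15,-0.1,4.45]], twist=[0,0,0,0,0,0,0,0,0,0,0])

```text
clock: 44.68
tool_pos: [0.6218, -0.1627, 0.2962]
orientation: [-180.0, 1.7, -173.8]
force: [-0.4, -0.4, -2.0]
opening: 0.0422
```

>>> carry_out(linear=[[0,0,0.03],[0,0,0.06],[0,0,0.06]], twist=[0,0,0])

```text
clock: 44.93
tool_pos: [0.6219, -0.1628, 0.2961]
orientation: [-180.0, 1.7, -173.8]
force: [-1.7, 0.8, 1.2]
opening: 0.0417
```

>>> carry_out(linear=[[0,0,0],[0,0,0],[0,0,0],[0,0,0],[0,0,-0.4],[0,0,-1.2],[0,0,-2.5],[0,0,-4.5],[0,0,-7],[0,0,-9.5],[0,0,-10],[0,0,-10]], twist=[0,0,0,0,0,0,0,0,0,0,0,0], fingers=0.057)

```text
clock: 45.93
tool_pos: [0.6192, -0.1632, 0.3995]
orientation: [-179.9, 2.0, -173.8]
force: [-0.2, 0.9, -1.5]
opening: 0.0463
```

```bash
python3 - <<'E'
from h import *
s=slot(0,0); s=s+np.array([0,.078]); print(go(*s,.42,186.1),go(.525,.318,.42,180))
E
python3 hov.py p8 .525 .318 .191 180
```

```text
(array([ 4.06,  3.78, -2.2 ]), np.float64(0.09802162776725254)) (array([ 4.1 , 48.85, -2.27]), np.float64(6.198021627767275))
45.9333 0.04631214912404948 [ 0.6192 -0.1632  0.3995] [-179.92    2.04 -173.8 ] [ 0.1  1.9 -3.1 -1.1  1.8  0.1] (array([ 4.91, 48.88, -2.34]), np.float64(6.198021627767275))
```

View pics/p8z.png

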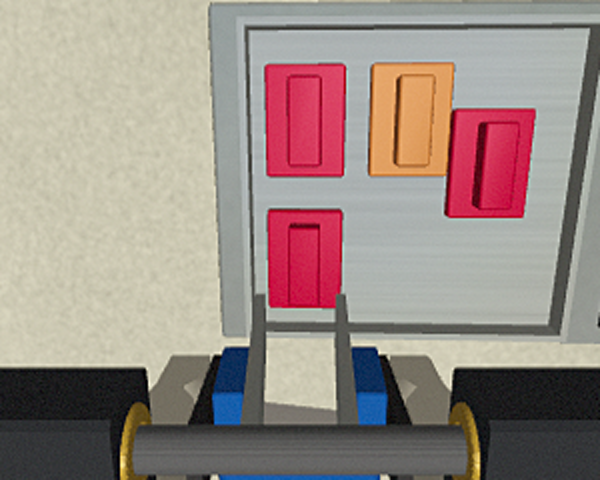

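Run:
```python
from h import *
im,c=shot("wrist","p9")
for b in bars(im,c,(.44,.7,-.32,-.1),.064):
    a=np.radians(6.1);d=b[1]-[574,-208]; print(b, "scale xy",(np.array([[np.cos(a),np.sin(a)],[-np.sin(a),np.cos(a)]])@d).round(1))
cv2.imwrite("pics/p9z.png",cv2.resize(im[60:200,260:400],None,fx=5,fy=4.2,interpolation=cv2.INTER_CUBIC))
```

```text
('pink', array([ 630. , -162.5]), [np.float64(43.1), np.float64(57.9)], np.float32(96.8)) scale xy [60.5 39.3]
('pink', array([ 534.8, -228.2]), [np.float64(44.5), np.float64(58.2)], np.float32(96.5)) scale xy [-41.1 -15.9]
('pink', array([ 638.3, -240.2]), [np.float64(43.3), np.float64(58.3)], np.float32(96.0)) scale xy [ 60.5 -38.9]
('copper', array([ 581.3, -246.4]), [np.float64(44.1), np.float64(58.0)], np.float32(96.4)) scale xy [  3.2 -39. ]
```

View pics/p9z.png

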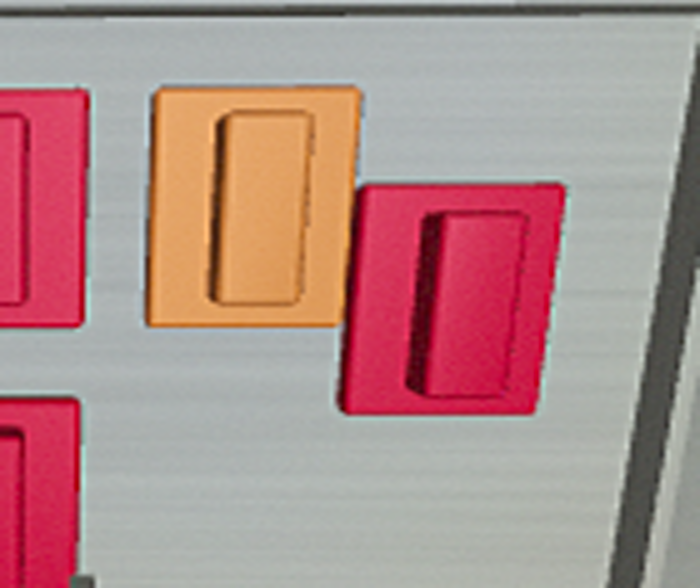

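>>> carry_out(linear=[[0.2,2,-0.5],[0.5,5.5,-1.2],[0.9,9.3,-2.3],[1.3,13.2,-2.3],[1.7,17.1,-2.3],[2.1,21,-2.3],[2.5,24.9,-2.3],[2.9,28.8,-2.3],[3.3,32.7,-2.3],[3.7,36.5,-2.3],[3.9,39,-2.3],[4,40.5,-2.3]], twist=[0,0,0,1,2,3,4,5,6,6.2,6.2,6.2])

```text
clock: 47.03
tool_pos: [0.5335, 0.238, 0.4162]
orientation: [179.9, 1.6, -179.9]
force: [1.0, 1.2, -1.6]
opening: 0.0466
```

Run:
```python
from h import *
print(ctrl.get_obs()["orientation"],gotip(.525,.318,.191,180))
```

```text
[ 179.87938671    1.62869395 -179.89952494] (array([ 1.48,  7.96, -0.46]), np.float64(0.10047506405192053))
```

>>> carry_out(linear=[[0.6,3,-0.4],[1.1,6,-0.4],[1.4,7.6,-0.4],[1.5,8,-0.4],[1.5,8,-0.4],[1.5,8,-0.4],[1.5,8,-0.4]], twist=[0,0,0,0,0,0,0])

```text
clock: 47.62
tool_pos: [0.5185, 0.3168, 0.4196]
orientation: [179.9, 1.6, -180.0]
force: [-0.2, 0.2, -1.0]
opening: 0.0463
```

```bash
python3 tub.py t10
```

```text
47.6167 0.04633999777855219 [0.5185 0.3168 0.4196] [ 179.92    1.6  -179.95] [-0.2 -0.4  0.1  0.   0.  -0.1]
copper [541.2 297.8] [np.float64(43.7), np.float64(59.2)] 71.4 -> [-1.27 -1.96 13.04] 18.648262702714987 [-1.15 -1.96 17.26]
```

>>> carry_out(linear=[[-0.3,-0.5,2],[-0.6,-1,5],[-1,-1.6,8.5],[-1.2,-1.9,11.5],[-1.2,-2,13.5],[-1.2,-2,14],[-1.2,-2,14],[-1.2,-2,14],[-1.2,-2,14]], twist=[4,9,14,18,18.6,18.6,18.6,18.6,18.6])

```text
clock: 48.42
tool_pos: [0.5351, 0.2974, 0.2822]
orientation: [179.2, 1.6, 161.5]
force: [0.6, 0.2, -1.1]
opening: 0.0462
```

```bash
python3 hov.py t11 .5412 .2978 .0178 161.4
```

```text
48.4167 0.046247531181043834 [0.5351 0.2974 0.2822] [179.25   1.59 161.46] [ 0.2 -0.3  0.  -0.2  0.2 -0.2] (array([ 0.17, -0.11,  3.48]), np.float64(0.056785660201512655))
```

View pics/t11z.png

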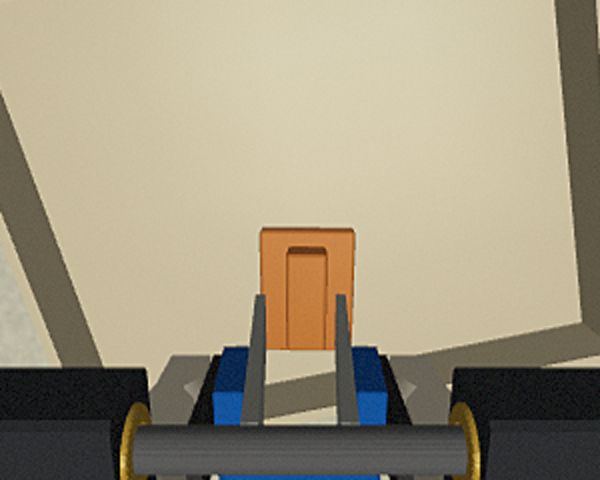

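>>> carry_out(linear=[[0.17,-0.1,0.7],[0.17,-0.1,1.6],[0.17,-0.1,2.5],[0.17,-0.1,3.2],[0.17,-0.1,3.45],[0.17,-0.1,3.45],[0.17,-0.1,3.45]], twist=[0,0,0,0,0,0,0])

```text
clock: 49.05
tool_pos: [0.5342, 0.2972, 0.2472]
orientation: [179.3, 1.6, 161.5]
force: [0.8, -0.5, -0.6]
opening: 0.0461
```

>>> carry_out(linear=[[0,0,0],[0,0,0],[0,0,0],[0,0,0],[0,0,0]], twist=[0,0,0,0,0], fingers=-1)

```text
clock: 49.47
tool_pos: [0.5342, 0.2972, 0.2475]
orientation: [179.3, 1.6, 161.5]
force: [0.5, -0.3, -1.6]
opening: 0.0414
```

Run:
```python
from h import *
s=slot(.007,.042); print(s, gotip(*s,.16,186.1),ctrl.get_obs()["orientation"])
```

```text
[ 0.57649727 -0.16549396] (array([-18.47, -42.65, -14.25]), np.float64(-24.633557237578998)) [179.25620222   1.58999876 161.46644276]
```

>>> carry_out(linear=[[0,0,-0.7],[0,0,-2],[0,0,-4],[0,0,-6.5],[-0.3,-0.8,-9],[-1.1,-2.6,-11.5],[-2.2,-5.2,-13.8],[-3.6,-8.3,-15],[-5.1,-11.8,-15],[-6.6,-15.3,-15],[-8.1,-18.7,-15],[-9.5,-22,-15]], twist=[0,0,0,0,-2,-5,-9,-13,-17,-21,-24.6,-24.6])

```text
clock: 50.47
tool_pos: [0.5493, 0.056, 0.3982]
orientation: [180.0, 1.8, -173.7]
force: [1.0, 0.1, -1.8]
opening: 0.0418
```

Run:
```python
from h import *
s=slot(.007,.042); print(ctrl.get_obs()["orientation"],ctrl.get_obs()["opening"], gotip(*s,.11,186.1))
```

```text
[ 179.96812467    1.81614568 -173.67779993] 0.0418168663441812 (array([  0.65, -22.33,   5.84]), np.float64(0.2222000665835253))
```

>>> carry_out(linear=[[0.1,-3.7,0],[0.2,-7.5,0],[0.3,-11.3,0],[0.4,-15.1,0],[0.5,-18.6,0],[0.6,-21,0.8],[0.65,-22.1,2.3],[0.65,-22.3,4],[0.65,-22.3,5.4],[0.65,-22.3,5.8],[0.65,-22.3,5.8],[0.65,-22.3,5.8]], twist=[0,0,0,0,0,0,0,0,0,0,0,0])

```text
clock: 51.47
tool_pos: [0.5695, -0.166, 0.3407]
orientation: [180.0, 1.8, -173.6]
force: [-0.4, 1.2, -1.1]
opening: 0.0413
```

```bash
python3 hov.py p10 .5765 -.1655 .0669 186.1
```

```text
51.4667 0.04130042989479686 [ 0.5695 -0.166   0.3407] [ 179.99    1.85 -173.64] [ 0.3 -0.8  0.7  0.2  0.   0. ] (array([ 0.19, -0.04,  4.43]), np.float64(0.2551325886690847))
```

View pics/p10z.png

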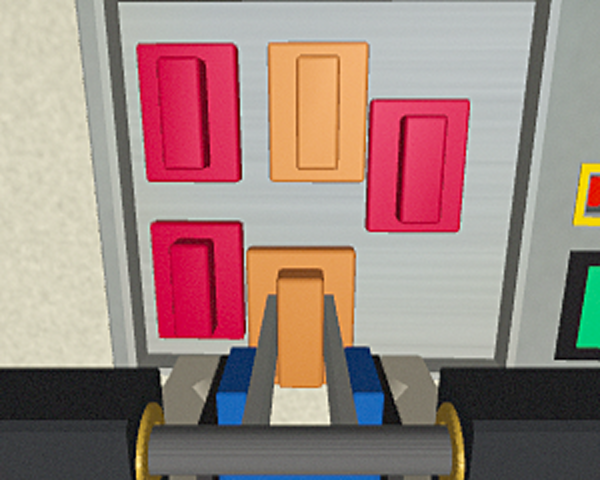

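Run:
```python
from h import *
im=cv2.imread("pics/p10.png"); c=cam("wrist"); a=np.radians(6.1); Q=np.array([[np.cos(a),np.sin(a)],[-np.sin(a),np.cos(a)]])
f=lambda p,z:(Q@(onz(c,(106+p[0]/2,50+p[1]/2),z)[:2]*1000-[574,-208])).round(1)
print("held",f((247,247),.1075),f((355,247),.1075))
print("pinkL",f((152,222),.064),f((242,222),.064),f((243,338),.064),"pinkR",f((372,98),.064),f((469,98),.064),f((367,230),.064),f((459,230),.064))
print("cop",f((269,180),.064),f((365,180),.064))
M=R.from_euler('xyz',ctrl.get_obs()["orientation"],degrees=True).as_matrix(); print("tip",(Q@((ctrl.get_obs()["tool_pos"]+M@TIP)[:2]*1000-[574,-208])).round(1), "drift dir",(Q@(M[:2,2]*44)).round(2))
```

```text
held [30.2 12. ] [-12.6  11.5]
pinkL [80.8 10.4] [37.9  9.9] [39.  68.9] pinkR [-20.8 -45.6] [-63.  -45.7] [-21.   13.2] [-63.9  12.7]
cop [24.9 -9.7] [-19.2 -10.1]
tip [ 7.8 42.4] drift dir [1.46 0.01]
```

>>> carry_out(linear=[[0.1,0,0.7],[0.15,0,1.5],[0.15,0,2.4],[0.15,0,3.2],[0.15,0,3.8],[0.15,0,4.2],[0.15,0,4.4],[0.15,0,4.5],[0.15,0,4.55],[0.15,0,4.55],[0.15,0,4.55]], twist=[0,0,0,0,0,0,0,0,0,0,0])

```text
clock: 52.43
tool_pos: [0.5695, -0.166, 0.2962]
orientation: [-180.0, 1.9, -173.6]
force: [-3.7, 0.3, 4.2]
opening: 0.0418
```

>>> carry_out(linear=[[0,0,0.03],[0,0,0.06],[0,0,0.06]], twist=[0,0,0])

```text
clock: 52.68
tool_pos: [0.5696, -0.166, 0.2961]
orientation: [-180.0, 1.9, -173.6]
force: [-3.5, 0.4, 6.3]
opening: 0.0415
```

>>> carry_out(linear=[[0,0,0],[0,0,0],[0,0,0],[0,0,0],[0,0,-0.4],[0,0,-1.2],[0,0,-2.5],[0,0,-4.5],[0,0,-7],[0,0,-9.5],[0,0,-10],[0,0,-10]], twist=[0,0,0,0,0,0,0,0,0,0,0,0], fingers=0.057)

```text
clock: 53.68
tool_pos: [0.5666, -0.1664, 0.3992]
orientation: [-179.9, 2.2, -173.6]
force: [-0.7, -0.1, -1.5]
opening: 0.0464
```

```bash
python3 hov.py p11 .52 .1 .191 120
python3 - <<'E'
from h import *
im=cv2.imread("pics/p11.png"); c=cam("wrist"); a=np.radians(6.1); Q=np.array([[np.cos(a),np.sin(a)],[-np.sin(a),np.cos(a)]])
for b in bars(im,c,(.44,.7,-.32,-.1),.064): print(b[0],b[2],b[3],(Q@(b[1]-[574,-208])).round(1))
E
```

```text
53.6833 0.046377267796545746 [ 0.5666 -0.1664  0.3992] [-179.93    2.22 -173.61] [-0.1  1.9 -3.1 -1.2  1.9  0. ] (array([ 2.47, 27.02, -2.26]), np.float64(66.38946057494513))
pink [np.float64(43.7), np.float64(58.5)] 95.0 [58.4 39.1]
pink [np.float64(43.2), np.float64(58.2)] 96.4 [-43.2 -15.6]
pink [np.float64(43.7), np.float64(58.3)] 96.5 [ 57.9 -38.4]
copper [np.float64(42.8), np.float64(59.1)] 95.4 [ 7.  41.6]
copper [np.float64(43.1), np.float64(58.0)] 96.3 [  1.5 -38.6]
```

View pics/p11z.png

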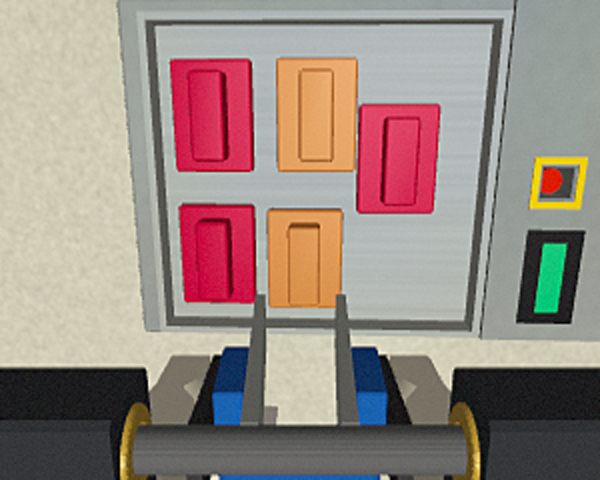

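Run:
```python
from h import *
print(gotip(.443,.003,.12,95.2))
```

```text
(array([11.35, 18.2 ,  4.36]), np.float64(91.17018171048079))
```

>>> carry_out(linear=[[0.5,1,0],[1.2,2.4,0],[2.2,4,0],[3.4,6,0],[4.8,8,0],[6.2,10,0],[7.6,12.2,0],[9,14.4,0],[10.2,16.4,0],[11,17.6,0.5],[11.3,18.1,1],[11.35,18.2,1]], twist=[3,9,16,23,30,37,44,51,58,65,72,79])

```text
clock: 54.73
tool_pos: [0.432, 0.0026, 0.3812]
orientation: [178.1, 0.4, 107.1]
force: [-0.3, -1.2, -0.7]
opening: 0.0463
```

Run:
```python
from h import *
print(ctrl.get_obs()["orientation"],gotip(.443,.003,.08,95.2))
```

```text
[178.14027521   0.37042862 107.08883049] (array([-0.09,  0.08,  7.18]), np.float64(11.888830486613102))
```

>>> carry_out(linear=[[0,0,1],[-0.1,0.1,3],[-0.1,0.1,5],[-0.1,0.1,6.5],[-0.1,0.1,7.2],[-0.1,0.1,7.2],[-0.1,0.1,7.2],[-0.1,0.1,7.2]], twist=[5,9,11.9,11.9,11.9,11.9,11.9,11.9])

```text
clock: 55.4
tool_pos: [0.436, 0.0023, 0.3099]
orientation: [178.1, -0.0, 95.2]
force: [0.4, 0.1, -1.9]
opening: 0.0462
```

```bash
python3 hov.py c1 .443 .003 .006 95.2
python3 - <<'E'
from h import *
c=cam("wrist"); o=ctrl.get_obs(); M=R.from_euler('xyz',o["orientation"],degrees=True).as_matrix(); t=o["tool_pos"]+M@TIP
print(t, (proj(c,t)-[106,50])*2, [((proj(c,t+M@[s*.0165,-.011,0])-[106,50])*2).round(0) for s in(-1,1)])
E
```

```text
55.4 0.04621269490613374 [0.436  0.0023 0.3099] [ 1.7806e+02 -2.0000e-02  9.5220e+01] [-0.  -0.7  0.3 -0.1 -0.1 -0.2] (array([-0.01, -0.32,  7.44]), np.float64(0.018262394940194326))
[0.44381024 0.00317814 0.0806158 ] [298.57160133 320.50154356] [array([257., 295.]), array([340., 295.])]
```

View pics/c1z.png

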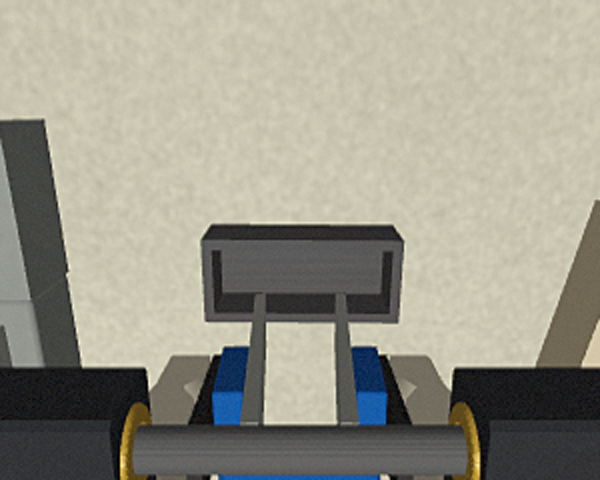

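Run:
```python
from h import *
c=cam("wrist")
P=np.array([onz(c,(106+x/2,50+y/2),.035)[:2] for x,y in [(203,240),(403,240),(399,322),(206,322)]])*1000
a=P[1]-P[0]; print(P.round(1).tolist(),P.mean(0),np.degrees(np.arctan2(a[1],a[0])))
print(gotip(*(P.mean(0)/1000),.0055,95.2),gotip(.4432,.0035,.0055,95.2))
```

```text
[[426.0, -43.5], [417.5, 50.0], [459.0, 54.4], [467.6, -40.7]] [442.522764     5.04188415] 95.17372489074134
(array([ 0.19, -0.37,  7.5 ]), np.float64(0.013227431536677159)) (array([ 0.03, -0.32,  7.51]), np.float64(0.013227431536677159))
```

>>> carry_out(linear=[[0.1,-0.2,0.4],[0.1,-0.33,1],[0.1,-0.33,2],[0.1,-0.33,3],[0.1,-0.33,4],[0.1,-0.33,5],[0.1,-0.33,6],[0.1,-0.33,6.8],[0.1,-0.33,7.2],[0.1,-0.33,7.4],[0.1,-0.33,7.4],[0.1,-0.33,7.4]], twist=[0,0,0,0,0,0,0,0,0,0,0,0])

```text
clock: 56.45
tool_pos: [0.4353, 0.0034, 0.2363]
orientation: [178.0, -0.0, 95.2]
force: [0.2, -0.6, -0.6]
opening: 0.046
```

```bash
python3 hov.py c2 .4428 .004 .005 95.2
```

```text
56.45 0.04604092602330003 [0.4353 0.0034 0.2363] [ 1.7801e+02 -4.0000e-02  9.5220e+01] [-0.  -0.4  0.1  0.1 -0.1  0.1] (array([-0.02, -0.05,  0.18]), np.float64(0.022030035274781312))
```

View pics/c2z.png

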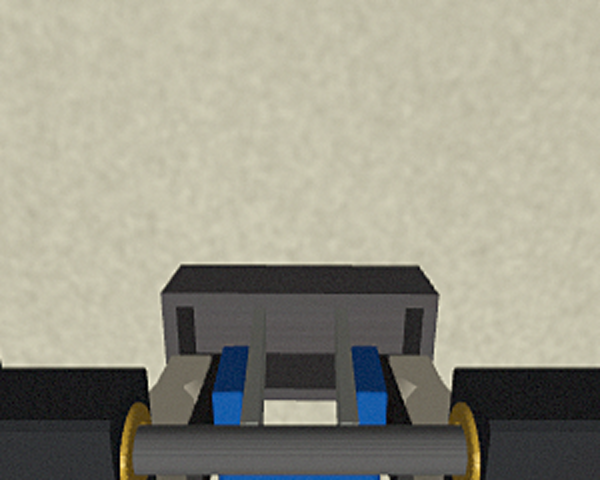

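>>> carry_out(linear=[[0,0,0.08],[0,0,0.15],[0,0,0.2],[0,0,0.2]], twist=[0,0,0,0])

```text
clock: 56.83
tool_pos: [0.4358, 0.0035, 0.2348]
orientation: [177.9, -0.1, 95.2]
force: [0.3, -0.8, 1.7]
opening: 0.0463
```

>>> carry_out(linear=[[0,0,0],[0,0,0],[0,0,0],[0,0,0],[0,0,0],[0,0,0],[0,0,0],[0,0,0],[0,0,0],[0,0,0],[0,0,0]], twist=[0,0,0,0,0,0,0,0,0,0,0], fingers=1)

```text
clock: 57.75
tool_pos: [0.4358, 0.0035, 0.2348]
orientation: [177.9, -0.1, 95.2]
force: [-0.4, 0.7, -0.8]
opening: 0.0874
```

```bash
python3 hov.py c3 .4428 .004 .005 95.2
```

```text
57.75 0.08738832562529765 [0.4358 0.0035 0.2348] [ 1.7792e+02 -6.0000e-02  9.5240e+01] [0.1 0.1 0.  0.1 0.  0. ] (array([-0.04, -0.13,  0.03]), np.float64(0.03538928188936552))
```

View pics/c3z.png

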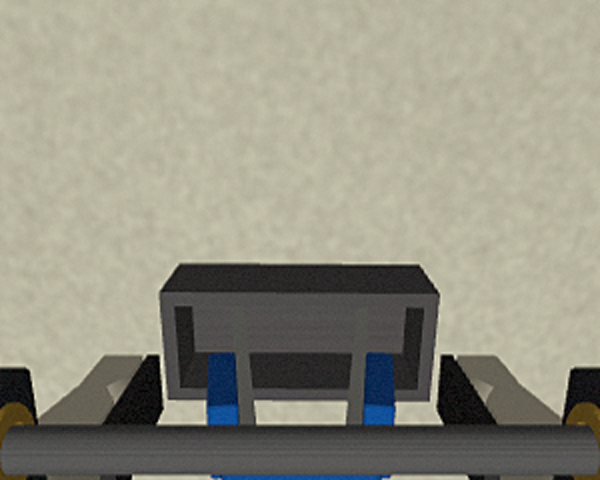

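Tongs are free between the open fingers. Retreat up, then back to the overview position.

>>> carry_out(linear=[[0,0,-0.5],[0,0,-1.5],[0,0,-3],[0,0,-5],[0,0,-7.5],[0,0,-10],[0,0.5,-13],[0,2,-16],[0,4.5,-18],[0,7,-18.5],[0,8.5,-18.5],[0,8.5,-18.5]], twist=[0,0,0,0,0,0,0,0,0,0,0,0])

```text
clock: 58.8
tool_pos: [0.516, 0.0108, 0.4234]
orientation: [177.9, -0.1, 95.2]
force: [0.1, -0.2, -0.5]
opening: 0.0877
```

Run:
```python
from h import *
print(go(.60,-.06,.45,90))
im,c=shot("wrist","f1"); cv2.imwrite("pics/f1z.png",cv2.resize(im[:260],(800,406),interpolation=cv2.INTER_CUBIC))
```

```text
(array([-7.81,  7.82, -2.38]), np.float64(5.225840848471648))
```

View pics/f1z.png

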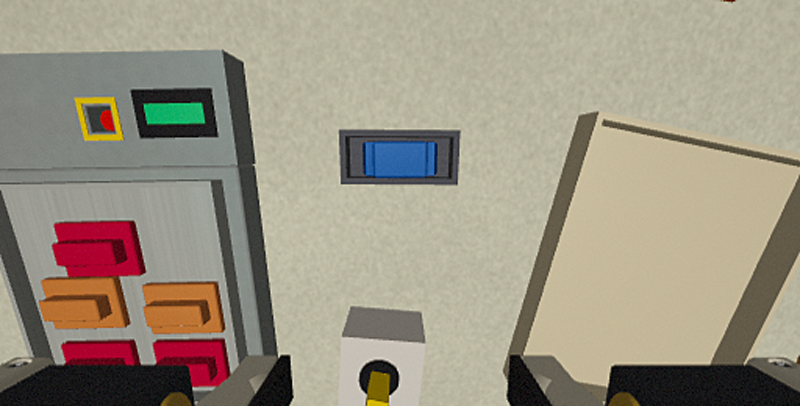

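Run:
```python
from h import *
a,_=shot("scene","fs"); b,_=shot("side","fd")
cv2.imwrite("pics/fz.png",np.hstack([cv2.resize(a[140:290,140:340],(400,300),interpolation=cv2.INTER_CUBIC),cv2.resize(b[140:290,150:350],(400,300),interpolation=cv2.INTER_CUBIC)]))
```

```text
(no output)
```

View pics/fz.png

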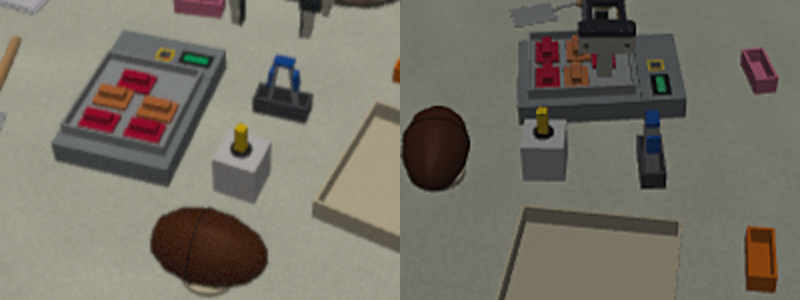

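All is in place: five bars are flat in the pan, the tub is empty, the stylus is in its block and the tongs are upright. I'm handing in.

Run:
```python
from plant import ctrl
print(ctrl.close_job())
```

```text
the job is handed in; nothing more can be done
None
```

The job is done and handed in, about 59 s into the 192 s limit. I pressed the zero button with the stylus while the pan was empty. I then carried all five bars from the tub to the pan with the tongs, lowering each until the force reading showed contact before releasing. The stylus went back in its block right after the button, and the tongs went back in the caddy after the last bar.

**Button:** the push force rose to about 13 N with almost no further movement. The spring needs 4.9 N when fully in, so I take it that the button bottomed out.

**Pan:** the last pictures show five bars flat and ridge up, none on top of another, and the tub empty. The stylus and tongs stand upright. I did not go near the egg, jar or scraper; only the egg is in the final check pictures, and it looks undisturbed there.

**What did not go to plan:**
- One pink bar in the pan was knocked a few centimetres aside between trips. It came to rest flat against a copper bar: their centres measured about 44 mm apart across the 44 mm width, so they touch but do not overlap. I left it there and moved the last bar's spot to suit.
- The tool slowly tilted to about 2° over the run. I allowed for this in the placing, and it did not show in the result.
- Measurements of the bars in the pan from different views differed by about 2–3 mm, roughly the camera calibration error.

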